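Clean, shut and pin a hinged casting mould in the fume hood

ROBOT

A 7-joint arm with a two-finger parallel gripper is mounted at the origin on the work surface. World frame = base frame: x ahead of the robot, y to its left, z up, the work surface at z = 0. Lengths are in m, angles in rad, forces in N, time in s.
With the tool pointing down it reaches from about 0.425 to 0.875 m from the base axis. Payload 4.7 kg.
Tool frame: the origin (TCP) lies midway between the tips of the shut fingers; the grasp point (between the pads) lies 19 mm behind it; z points along the fingers, y is the direction in which the jaws open and shut (so a half turn about z gives the same grasp; the last joint's range is limited). The gripper opens to 87 mm and grips with 3 to 60 N. Pads are 19 mm wide; open, the fingers measure 117 mm over their backs; the gripper's body (75 mm by 190 mm) begins 51 mm behind the grasp point.
Start: joints at [1.117, 0.321, -0.07, 1.45, 0.023, 1.371, -0.057], TCP at [0.293, -0.58, 0.223] pointing down, gripper open.
Joint ranges: [-2.86, 2.86], [-0.3, 2.09], [-1.38, 1.24], [0.06, 2.45], [-1.56, 4.7], [0.09, 2.05], [-2.69, 2.69]. Speed limits (rad/s): [2.57, 2.57, 3.14, 3.14, 3.14, 3.14, 3.14].

INTERFACE

Orientations are given as a rotation vector (axis times angle).
In Python, from bench import monitor, eyes, order gives the robot as it stands. The module is installed in compiled form; this text tells all that it offers.
- The arm moves only by the shell command python3 -m pendant 'ROWS' [FORCE]. ROWS is JSON, a list of rows, each a list of 3 entries, a list of its own where there are three numbers: the turn, a rotation vector about the tool's x, y, z in degrees, then the shift along the tool's x, y, z in m, then the gripper command: -1 is fully open, 1 is shut, values between are in proportion. In form: [[[rx, ry, rz], [tx, ty, tz], hand], ...]. A call has 1 to 8 rows; each row shifts and turns the commanded pose from where the row before left it, along the tool's axes as they then stand; what a row does not reach is not made up. A row lasts 1/8 s, in which the tool goes at most 62.5 mm and 10.7 degrees, less where a joint would pass 70% of its speed; a pose out of reach is approached as far as the arm can. A call is refused whole if a number of a shift passes 0.0625 or a number of a turn 10.7, either way. A call with a gripper value outside its range is refused whole. The fingers move at their own pace and stop on an object; FORCE is the grip in N (left out, the last holds). Time passes only in rows, so rows that do not move let the fingers close. It gives the time, the measured TCP pose, the force and the opening at its end, in the units of the state.
- monitor.get_state(): the state, without advancing time (a new reading comes with each control period).
- eyes.get_image(name): name is "side" or "top" or "wrist"; returns a dict with "color" (400x640x3 uint8, red, green, blue), "range_z" (400x640 float32, m along the optical axis (not along the pixel's ray), 0 where there is no reading), "fx", "fy", "cx", "cy" (pixels), "world_to_cam" (4x4, takes a point from world to camera coordinates). Camera axes: x right, y up, looking along -z (the intrinsics and any distortion apply to the point x, -y, -z); pixel columns grow to the right and rows downward; lengths in m; the calibration is good to about 2 mm. A picture is of the moment at which its call begins.
- order.close_job(): hands the job in, once; it reports no verdict.
The state is a dict: "time": time; "joint_positions": joint angles; "qd": joint speeds; "joint_torque": joint torques, N m; "position": TCP position; "tool_rot": TCP orientation; "ft_force": force on the tool from outside, world axes, zero at the start; "torque": the same for the moment, N m; "grip_width": opening from 0.0 (shut) to 1.0 (fully open).
Only numpy, scipy, OpenCV 4.12 (cv2) and the standard library are available. Lean on these libraries where they do the work, as an engineer would, in place of code of your own. Each camera call takes 0.05 s, during which the arm holds its last target.

TASK

Get the casting mould ready for clamping: take the green scraper block and wipe the three amber resin chips off the lower half's flat face (with the scraper, never with the fingers), then stand the scraper back on the bench. Swing the hinged upper half shut onto its seal and push the red-headed locating pin from its stand all the way through the aligned holes, until its collar sits on the upper half. Finish holding: keep pressing down on the pin's head so that the springy seal stays squeezed and the halves stay fully shut, and leave everything else on the bench where it is.

Things in the scene. Friction and masses are not known exactly. Their poses are not given: they have to be found in the camera images.
- plate_mid (a point): Middle of the flat top face of the mould's lower half: a fixed white plate, 180 mm (its x) x 120 mm (its y), top 34 mm above the bench, in a steel tray 300 x 226 mm with 12 mm rim. x runs along the hinge (at the +y edge), roughly away from the robot; -y points to the ear with the pin hole; z up. Beyond both x ends of the plate there are 60 mm of open tray for the chips to drop into
- plate_hole (a point): Mouth of the pin hole in the lower half's ear (44 x 36 mm, sticking out of the middle of the -y edge), level with the plate's face, 78 mm from plate_mid towards -y. Hole 12.5 mm across, chamfered, upright, goes right through the 20 mm thick ear. Axes as plate_mid
- lid_hinge (a point): Middle of the hinge axis, on the parting plane (34 mm above the bench), 66 mm from plate_mid towards +y. Axes turn with the upper half: x along the hinge, -y from the hinge to its free edge, z out of its outer face
- lid_hole (a point): Mouth of the pin hole in the upper half's ear, on its outer face (the top when shut). The upper half is a white slab 180 x 120 mm, 16 mm thick, blue seal cord and dark cavities on its inner face; free edge 126 mm from the hinge axis; ear 44 mm wide, ends at 162 mm; 12.5 mm chamfered hole at 144 mm. When shut this point is 50 mm above the bench, straight above plate_hole. Axes as lid_hinge
- swing (a joint): Swing of the upper half on its hinge, rad: 0 resting on its seal (still 0.04 rad, 6 mm at the ear, short of shut), 1.53 upright; starts at 1.95 to 2.2, leaning outwards (+y of plate_mid). Stiff friction hinge: it stays where it is left (up to 6 N at the ear moves it)
- seal (a joint): How far the springy seal is squeezed, rad about the same hinge: 0 not pressed, 0.04 fully squeezed, halves fully shut against a firm stop. Some 10 N down on the ear or pin shuts it fully, 10 to 20 N is right; let go, it springs open by 6 mm at the ear again
- scraper_grip (a point): Middle of the grip of the green scraper block, 40 mm above its underside. Foot 84 mm (its y, the wiping edge) x 30 mm (its x), 14 mm high; above it an upright grip rib 20 mm thick (x), 62 mm wide (y), up to 62 mm above the underside: pinch it across x. Stands upright on the bench
- pin_grip (a point): Centre of the pin's red flat head: 14 mm thick (its y, pinch across this), 30 mm wide (x), from 24 mm below this point to 20 mm above. Below it a steel collar 24 mm across, 4 mm thick (underside 28 mm below this point), then a 10 mm shank 40 mm long, tip tapered. Starts upright in its stand, collar on top (this point 74 mm above the bench). Collar on the shut mould: this point 78 mm above the bench
- pin_tip (a point): Tip of the pin, 68 mm below pin_grip along the pin; z along the pin towards its head
- stand_hole (a point): Mouth of the pin's hole in its stand, a fixed grey block 84 x 44 mm, 46 mm high, hole 12.5 mm across, chamfered; the stand has a second, empty hole
- chip1_mid (a point): Centre of an amber chip of cured resin, about 23 x 17 mm, 7 or 8 mm thick, loose on the plate's face; starts -40 to 50 mm from plate_mid along its x and within 20 mm of it along its y
- chip2_mid (a point): Centre of an amber chip of cured resin, about 23 x 17 mm, 7 or 8 mm thick, loose on the plate's face; starts -40 to 50 mm from plate_mid along its x and within 20 mm of it along its y
- chip3_mid (a point): Centre of an amber chip of cured resin, about 23 x 17 mm, 7 or 8 mm thick, loose on the plate's face; starts -40 to 50 mm from plate_mid along its x and within 20 mm of it along its y
- pin: The whole pin (origin at its tip, z towards its head)
- mould: The whole mould with its tray and upper half (origin: under plate_mid, on the bench; axes as plate_mid)
- scraper: The whole scraper block (origin: centre of its underside)
- chip1: The whole chip (origin: centre of its underside)
- chip2: The whole chip (origin: centre of its underside)
- chip3: The whole chip (origin: centre of its underside)
- hardener: White plastic bottle with blue cap and green label, 68 mm across, 160 mm tall, stands left of and beyond the mould; bystander. Origin: centre of its underside
- beaker: Clear glass beaker, 62 mm across, 80 mm tall, to the left; bystander. Origin: centre of its underside
- mixcup: White mixing cup, 72 mm across, 75 mm tall, to the right; bystander. Origin: centre of its underside
- clamp: Blue screw clamp lying flat, about 130 x 70 mm, 15 mm high, right of the mould; bystander. Origin: on its spine, at its underside
- tape: Blue roll of tape lying flat, 84 mm across, 24 mm high, to the right; bystander. Origin: centre of its underside
There are look-alikes about, which are no part of the job. What is shaped like the pin but black or pink is not meant. Of the things that look like the scraper, take the one that is farthest from the robot's base at the start.

How it is judged:
By the outcome, as a careful person would: the job done as asked, in the order asked, and still so for the second after the job is handed in, while the arm keeps its last pose, push and grip.
It also fails if it takes over 72 s, if anything falls off the work surface, if the arm or the gripper's body presses on something with over 40 N, if the wrist force passes 120 N, or if a joint passes its speed limit or range.

## Working session

There is one attempt and no reset: what is moved stays moved. The work goes in short steps, Python scripts to look and compute and a shell command to move; the robot and the scene stay as the last step left them, time stands still between calls to the robot, and variables do not carry over. Pictures are saved under pics/ and viewed, and the job is handed in when it is done.

```bash
mkdir -p pics
cat > h.py <<'E'
import numpy as np,cv2
from bench import monitor,eyes,order
def grab(n,f=None):
    d=eyes.get_image(n)
    if f: cv2.imwrite('pics/'+f,d['color'][:,:,::-1])
    return d
def pts(d):
    z=d['range_z'];v,u=np.mgrid[0:z.shape[0],0:z.shape[1]]
    P=np.stack([(u-d['cx'])/d['fx']*z,-(v-d['cy'])/d['fy']*z,-z,np.ones_like(z)],-1)
    return (P@np.linalg.inv(d['world_to_cam']).T)[...,:3]
def ray(d,u,v,h):
    T=np.linalg.inv(d['world_to_cam']);r=T[:3,:3]@np.array([(u-d['cx'])/d['fx'],-(v-d['cy'])/d['fy'],-1]);o=T[:3,3]
    return o+r*(h-o[2])/r[2]
E
python3 - <<'E'
from h import *
s=monitor.get_state();print(s)
for n in['top','side','wrist']:
    d=grab(n,n+'0.png');np.save(n+'0.npy',d,allow_pickle=True)
    print(n,d['fx'],d['fy'],d['cx'],d['cy'],np.round(np.linalg.inv(d['world_to_cam']),3).tolist(),(d['range_z']>0).mean())
E
```

```text
{'time': 0.0, 'joint_positions': array([ 1.1171078 ,  0.32183091, -0.07010231,  1.45164148,  0.02260902,
        1.37080022, -0.05688876]), 'qd': array([ 0.00101462,  0.00121577,  0.00032197,  0.00027118, -0.00112562,
       -0.00186156,  0.00045623]), 'joint_torque': array([ 1.97641348e-04, -4.91286671e+01, -4.03918996e-01, -3.12523556e+01,
       -6.40179170e-02,  4.38633654e-02,  1.53551978e-04]), 'position': array([ 0.29281253, -0.57970545,  0.22147334]), 'tool_rot': array([-3.05426331e+00, -7.27789288e-01,  8.40532777e-04]), 'ft_force': array([0.65347432, 0.41863335, 0.30893434]), 'torque': array([ 0.01922989, -0.00855439, -0.00419053]), 'grip_width': 1.0028235556858274}
top 433.66883592863985 433.66883592863985 320.5222332080558 199.19850258245955 [[0.009, 0.978, -0.208, 0.271], [-1.0, 0.009, -0.001, -0.004], [0.001, 0.208, 0.978, 1.293], [0.0, 0.0, 0.0, 1.0]] 0.996203125
side 473.1977726554958 473.1977726554958 323.2067348734775 188.52091991977017 [[-0.584, 0.455, -0.672, -0.361], [-0.812, -0.325, 0.486, 0.631], [0.003, 0.829, 0.559, 0.812], [0.0, 0.0, 0.0, 1.0]] 0.99599609375
wrist 335.3260644979878 335.3260644979878 324.09084116662467 201.6892043221848 [[0.451, 0.858, 0.247, 0.361], [-0.893, 0.433, 0.124, -0.546], [-0.001, -0.276, 0.961, 0.385], [0.0, 0.0, 0.0, 1.0]] 0.99609375
```

View pics/top0.png

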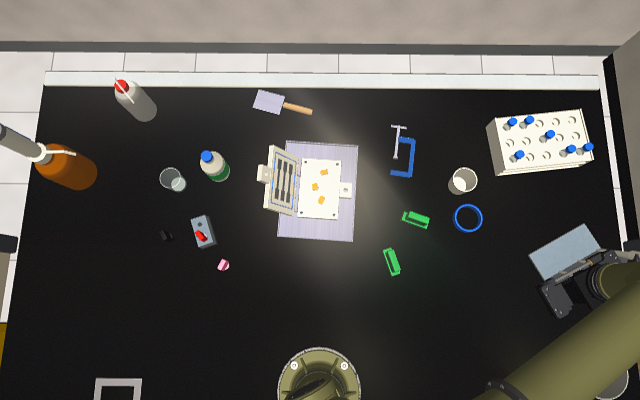

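View pics/side0.png

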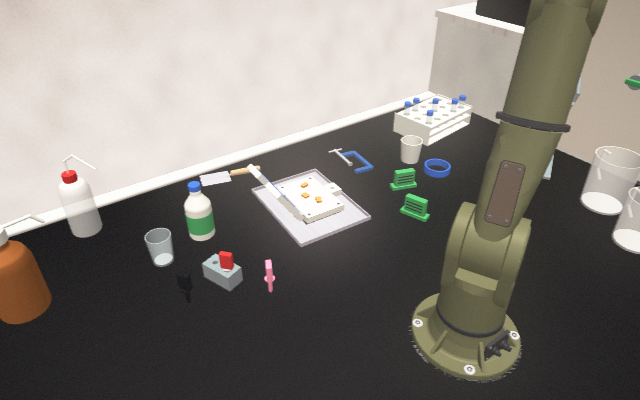

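View pics/wrist0.png

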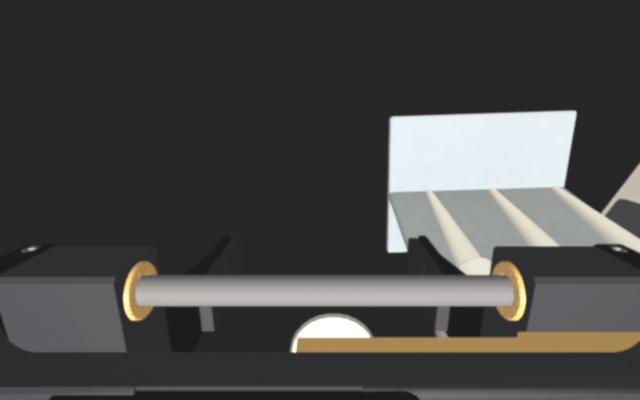

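The top view shows the mould at about (320,190) with its lid leaning left. The red pin and stand are at (202,233). There are two scrapers, at (416,219) and (391,261). Next I'll measure them all.

```bash
cat > m.py <<'E'
from h import *
T=np.load('top0.npy',allow_pickle=True).item();S=np.load('side0.npy',allow_pickle=True).item()
for nm,d in(('top',T),('side',S)):
    P=pts(d);c=cv2.cvtColor(d['color'],cv2.COLOR_RGB2HSV)
    def comps(m,lab,mn=12):
        n,L,st,ce=cv2.connectedComponentsWithStats(m.astype(np.uint8))
        for i in range(1,n):
            if st[i,4]<mn: continue
            q=P[L==i]; hi=q[q[:,2]>np.percentile(q[:,2],80)-0.004]
            r=cv2.minAreaRect((hi[:,:2]*1000).astype(np.float32))
            print(nm,lab,st[i].tolist(),'med',np.round(np.median(q,0),3),'z',np.round(np.percentile(q[:,2],[2,50,98]),3),'rect',np.round(r[0],1),np.round(r[1],1),round(r[2],1))
    H,s,v=c[...,0],c[...,1],c[...,2]
    on=(P[...,0]>0.2)&(P[...,0]<0.9)&(abs(P[...,1])<0.6)
    comps((H>50)&(H<75)&(s>120)&on,'green')
    comps((H>8)&(H<25)&(s>120)&(v>120)&on&(P[...,2]<.08),'amber',5)
    comps(((H<6)|(H>174))&(s>150)&(v>90)&on,'red')
    comps((P[...,2]>0.04)&(P[...,2]<0.049)&on&(s<60)&(P[...,1]>.12),'stand')
    m=(P[...,2]>0.03)&(P[...,2]<0.038)&on&(s<60)&(v>150)
    comps(m,'plate',100)
E
python3 m.py
python3 - <<'E'
from h import *
d=np.load('top0.npy',allow_pickle=True).item()['color'][:,:,::-1]
cv2.imwrite('pics/t0z.png',cv2.resize(d[130:280,180:440],None,fx=3,fy=3,interpolation=cv2.INTER_CUBIC))
E
```

```text
top green [207, 161, 22, 19, 127] med [0.605 0.288 0.052] z [0.027 0.052 0.075] rect [458.6 140.5] [469.9  64.1] 45.3
top green [402, 211, 28, 18, 259] med [ 0.48  -0.285  0.058] z [-0.     0.058  0.066] rect [ 394.4 -148.2] [ 54.5 376.4] 32.4
top green [383, 248, 18, 28, 255] med [ 0.356 -0.209  0.059] z [0.008 0.059 0.066] rect [ 330.5 -108.8] [ 61.4 233.7] 15.1
top amber [320, 170, 8, 5, 29] med [ 0.62  -0.013  0.042] z [0.037 0.042 0.047] rect [619.8 -11.6] [11. 21.] 6.1
top amber [312, 183, 6, 7, 34] med [0.576 0.014 0.04 ] z [0.036 0.04  0.045] rect [575.   15.2] [16.5 14.9] 0.5
top amber [318, 196, 7, 8, 36] med [ 0.537 -0.004  0.042] z [0.038 0.042 0.047] rect [536.4  -3.3] [14.6 21.8] 63.5
top red [118, 80, 11, 12, 68] med [0.829 0.547 0.177] z [0.163 0.177 0.182] rect [554.4 281.8] [805.3  15.2] 44.1
top red [114, 83, 9, 10, 33] med [0.818 0.564 0.179] z [0.162 0.179 0.232] rect [811.7 555.4] [49.9  7.7] 45.7
top red [195, 230, 12, 11, 71] med [0.421 0.331 0.091] z [0.064 0.091 0.098] rect [344.9 173. ] [383.3  18.2] 64.5
top stand [141, 102, 12, 15, 33] med [0.81  0.525 0.
[... 1586 characters left out ...]
stand [152, 238, 14, 5, 35] med [0.613 0.433 0.045] z [0.04  0.045 0.049] rect [612.1 434.3] [29.5  8.9] 87.7
side stand [149, 243, 24, 13, 69] med [0.565 0.444 0.044] z [0.04  0.044 0.049] rect [571.6 438.9] [55.4 25.4] 83.0
side stand [202, 253, 40, 26, 371] med [0.434 0.351 0.044] z [0.04  0.044 0.048] rect [439.7 345.3] [87.4 46.6] 20.0
side stand [179, 286, 14, 7, 42] med [0.414 0.445 0.044] z [0.04  0.044 0.049] rect [415.9 443.6] [29.6 11.4] 53.0
side plate [394, 121, 47, 17, 129] med [ 0.656 -0.534  0.035] z [0.03  0.035 0.038] rect [ 703.7 -557.1] [164.6  67.8] 8.5
side plate [278, 176, 67, 43, 1191] med [0.56  0.007 0.032] z [0.03  0.032 0.035] rect [570.   -9.4] [162.3 183.5] 86.0
```

View pics/t0z.png

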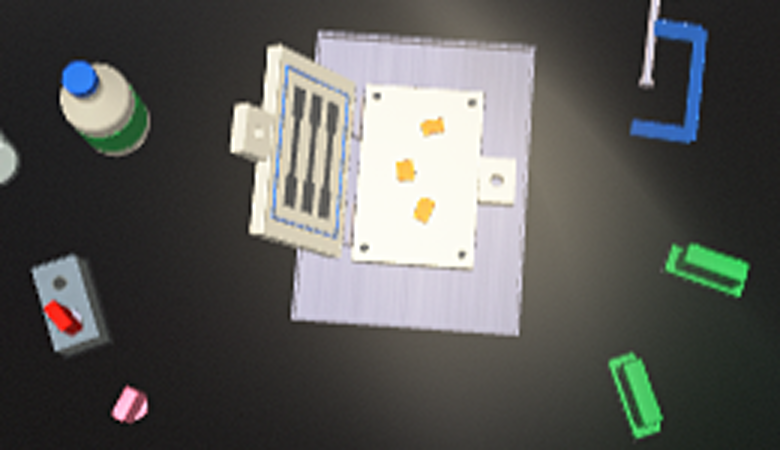

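```bash
cat > m2.py <<'E'
from h import *
def fit(nm,d):
    P=pts(d);c=cv2.cvtColor(d['color'],cv2.COLOR_RGB2HSV);H,s,v=c[...,0],c[...,1],c[...,2]
    g=(H>50)&(H<75)&(s>100)&(P[...,1]<-.24)&(P[...,0]>.42)&(P[...,2]>.055)&(P[...,2]<.07)
    q=P[g];r=cv2.minAreaRect((q[:,:2]*1000).astype(np.float32));print(nm,'rib',np.round(r,1) if 0 else r,q[:,2].mean())
    a=(H<6)|(H>174);g=a&(s>150)&(abs(P[...,0]-.42)<.05)&(abs(P[...,1]-.335)<.05)&(P[...,2]>.086)
    q=P[g];r=cv2.minAreaRect((q[:,:2]*1000).astype(np.float32));print(nm,'head',r,q[:,2].mean(),len(q))
    m=((P[...,2]>0.029)&(P[...,2]<0.039)&(s<70)&(v>150)&(abs(P[...,1])<.12)&(abs(P[...,0]-.57)<.12)).astype(np.uint8)
    m=cv2.morphologyEx(m,cv2.MORPH_OPEN,np.ones((2,2)))
    for b in (0,1):
        q=P[m>0];
        if b==0: mm=q[:,1]>-.058
        else: mm=q[:,1]<-.068
        q=q[mm];r=cv2.minAreaRect((q[:,:2]*1000).astype(np.float32));print(nm,'ear'if b else'plate',r)
fit('top',np.load('top0.npy',allow_pickle=True).item());fit('side',np.load('side0.npy',allow_pickle=True).item())
d=np.load('top0.npy',allow_pickle=True).item()
P=pts(d)
# lid points: outline of things above 0.045 near
m=(P[...,2]>.05)&(P[...,0]>.45)&(P[...,0]<.7)&(P[...,1]>.03)&(P[...,1]<.2)
q=P[m];print('lid pts',len(q),q.min(0),q.max(0))
c=q.mean(0);w=np.linalg.svd(q-c,full_matrices=False)[2];print('normal',w[2],c)
E
python3 m2.py
```

```text
top rib ((481.69219970703125, -285.69158935546875), (62.53181076049805, 21.132007598876953), 68.44461059570312) 0.061079830998139795
top head ((421.52862548828125, 333.80560302734375), (29.460201263427734, 13.134214401245117), 44.6302375793457) 0.09218993409338659 52
top plate ((465.4063720703125, 8.581130981445312), (129.080810546875, 389.079833984375), 88.70633697509766)
top ear ((566.6409301757812, -84.59162902832031), (46.04257583618164, 29.83674430847168), 0.40197989344596863)
side rib ((477.7329406738281, -279.1768493652344), (60.28573989868164, 23.934326171875), 72.5199966430664) 0.05828825328419857
side head ((420.2256774902344, 338.2675476074219), (30.229774475097656, 16.29309844970703), 39.97426986694336) 0.09067319551081576 71
side plate ((125.61056518554688, 253.6534881591797), (178.88232421875, 1217.8134765625), 60.57099151611328)
side ear ((542.5928344726562, -79.69595336914062), (23.04083824157715, 79.06800079345703), 89.96102142333984)
lid pts 1912 [0.48788925 0.07117869 0.05002316] [0.67210421 0.16955384 0.1721044 ]
normal [-0.05650365 -0.81191854  0.5810298 ] [0.57661177 0.11726652 0.10702599]
```

```bash
cat > go.py <<'E'
# usage: go.py x y z yaw(deg of tool x in world)  -> total shift in current tool axes, and rz ; assumes shift first then turn
import sys
from h import *
from scipy.spatial.transform import Rotation as R
s=monitor.get_state();Rm=R.from_rotvec(s['tool_rot']).as_matrix()
print('t',round(s['time'],2),'pos',np.round(s['position'],4),'F',np.round(s['ft_force'],1),'grip',round(s['grip_width'],3),'yaw',round(np.degrees(np.arctan2(Rm[1,0],Rm[0,0])),2),'z',np.round(Rm[:,2],3),'q',np.round(s['joint_positions'],2))
if len(sys.argv)>4:
    x,y,z,w=map(float,sys.argv[1:5]);w=np.radians(w)
    Rt=np.array([[np.cos(w),np.sin(w),0],[np.sin(w),-np.cos(w),0],[0,0,-1.]])
    d=np.array([x,y,z])-s['position']
    print('shift now-axes mm',np.round(Rm.T@d*1000,1),'shift target-axes mm',np.round(Rt.T@d*1000,1),'turn',np.round(np.degrees(R.from_matrix(Rm.T@Rt).as_rotvec()),2))
E
python3 go.py 0.48 -0.282 0.15 70
```

```text
t 0.15 pos [ 0.2929 -0.5798  0.2217] F [-0.1  0.4 -0.2] grip 1.002 yaw 26.8 z [-0.001  0.001 -1.   ] q [ 1.12  0.32 -0.07  1.45  0.02  1.37 -0.06]
shift now-axes mm [ 301.3 -181.3   71.9] shift target-axes mm [343.9  74.   71.7] turn [-8.00e-02 -3.00e-02 -4.32e+01]
```

```bash
python3 -m pendant '[[[0,0,0],[0.05,-0.030,0],-1],[[0,0,0],[0.05,-0.030,0],-1],[[0,0,0],[0.05,-0.030,0],-1],[[0,0,0],[0.05,-0.030,0],-1],[[0,0,0],[0.05,-0.030,0],-1],[[0,0,0],[0.05,-0.030,0],-1],[[0,0,-8.6],[0,0,0.02],-1],[[0,0,-8.6],[0,0,0.02],-1]]'; python3 go.py 0.48 -0.282 0.15 70
```

```text
time: 1.15
position: [0.4802, -0.2832, 0.1821]
tool_rot: [2.908, 1.187, -0.0]
ft_force: [0.1, -0.6, 0.3]
grip_width: 0.998
t 1.15 pos [ 0.4802 -0.2832  0.1821] F [ 0.1 -0.6  0.3] grip 0.998 yaw 44.42 z [ 0. -0. -1.] q [ 0.77  0.17 -0.32  1.73  0.05  1.25 -0.35]
shift now-axes mm [ 0.7 -1.  32.1] shift target-axes mm [ 1.1 -0.6 32.1] turn [ 2.000e-02  2.000e-02 -2.558e+01]
```

Tracking is precise. Next I turn the rest of the way and look.

```bash
python3 -m pendant '[[[0,0,-8.6],[0,0,0.01],-1],[[0,0,-8.5],[0,0,0.01],-1],[[0,0,-8.5],[0,0,0.01],-1]]' >/dev/null; python3 go.py 0.48 -0.282 0.15 70; python3 -c "
from h import *
d=grab('wrist','w1.png');np.save('w1.npy',d,allow_pickle=True)"
```

```text
t 1.52 pos [ 0.4794 -0.2841  0.1519] F [-1.4  0.6  1. ] grip 0.997 yaw 69.89 z [-0.001  0.    -1.   ] q [ 0.8   0.19 -0.35  1.77  0.07  1.2   0.08]
shift now-axes mm [ 2.2 -0.2  1.9] shift target-axes mm [ 2.2 -0.2  1.9] turn [-0.04 -0.   -0.11]
```

View pics/w1.png

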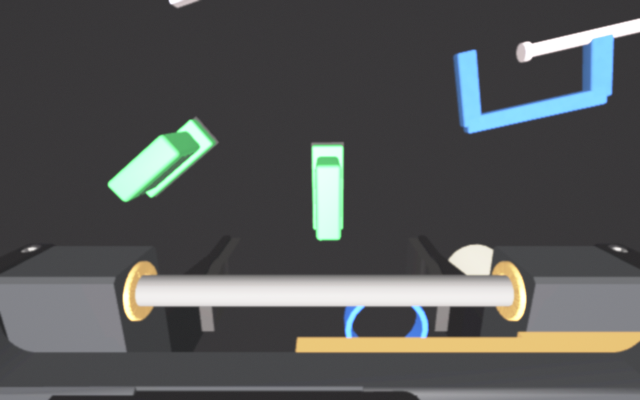

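The wrist view shows the target scraper upright at (328,190), aligned with the jaws. Depth should give me its offset.

Run:
```python
from h import *
d=np.load('w1.npy',allow_pickle=True).item();P=pts(d);c=cv2.cvtColor(d['color'],cv2.COLOR_RGB2HSV)
m=(c[...,0]>50)&(c[...,0]<80)&(c[...,1]>80);m[:,:260]=0;m[:, 400:]=0;m[270:]=0
q=P[m];print(np.percentile(q[:,2],[5,50,95]))
q=q[q[:,2]>.055];print(cv2.minAreaRect((q[:,:2]*1000).astype(np.float32)),q.mean(0))
```

```text
[0.00098947 0.01587129 0.06272482]
((491.575927734375, -263.93865966796875), (105.01448822021484, 19.655595779418945), 69.61564636230469) [ 0.48807025 -0.2788475   0.06309858]
```

Run:
```python
from h import *
d=np.load('w1.npy',allow_pickle=True).item();P=pts(d)
for u,v in((328,164),(328,240),(316,239),(341,239),(328,145)): print(u,v,ray(d,u,v,.062)[:2].round(4),P[v,u].round(3))
for v in range(140,246,6): print(v,P[v,328].round(4))
```

```text
328 164 [ 0.4944 -0.2549] [ 0.494 -0.255  0.06 ]
328 240 [ 0.4731 -0.3135] [ 0.465 -0.337  0.002]
316 239 [ 0.4643 -0.3093] [ 0.454 -0.332  0.001]
341 239 [ 0.4833 -0.3163] [ 0.478 -0.341  0.001]
328 145 [ 0.4993 -0.2414] [ 0.498 -0.247  0.013]
140 [ 0.4991 -0.2439  0.    ]
146 [ 0.4976 -0.2475  0.0144]
152 [ 0.4958 -0.2524  0.0151]
158 [ 0.4947 -0.2551  0.0313]
164 [ 0.4943 -0.2553  0.0597]
170 [ 0.4928 -0.2591  0.0631]
176 [ 0.4913 -0.2633  0.064 ]
182 [ 0.4897 -0.2678  0.0635]
188 [ 0.488  -0.2723  0.0632]
194 [ 0.4865 -0.2767  0.0638]
200 [ 0.4848 -0.2814  0.0632]
206 [ 0.4831 -0.2858  0.0639]
212 [ 0.4813 -0.2908  0.0626]
218 [ 0.4797 -0.2953  0.0632]
224 [ 0.478  -0.3001  0.0631]
230 [ 0.4763 -0.3047  0.0636]
236 [ 0.4744 -0.31    0.0625]
242 [ 0.4644 -0.3393  0.0017]
```

```bash
python3 -m pendant '[[[0,0,0],[0.001,0.003,0.045],-1],[[0,0,0],[0,0,0.045],-1],[[0,0,0],[0,0,0.03],-1],[[0,0,0],[0,0,0.01],-1],[[0,0,0],[0,0,0],1],[[0,0,0],[0,0,0],1],[[0,0,0],[0,0,0],1],[[0,0,0],[0,0,0],1]]' 40; python3 go.py
```

```text
time: 2.58
position: [0.4833, -0.2847, 0.0234]
tool_rot: [2.579, 1.792, 0.001]
ft_force: [0.1, -0.6, 0.3]
grip_width: 0.631
t 2.58 pos [ 0.4833 -0.2847  0.0234] F [ 0.1 -0.6  0.3] grip 0.631 yaw 69.59 z [ 0.001 -0.001 -1.   ] q [ 0.78  0.34 -0.34  1.87  0.14  0.95  0.02]
```

```bash
python3 -m pendant '[[[0,0,0],[0,0,0],1],[[0,0,0],[0,0,0],1],[[0,0,0],[0,0,0],1],[[0,0,0],[0,0,0],1],[[0,0,0],[0,0,0],1]]' 40; python3 go.py 0.47 -0.003 0.18 86
```

```text
time: 3.2
position: [0.4828, -0.2843, 0.0225]
tool_rot: [-2.58, -1.793, 0.0]
ft_force: [0.0, -0.2, 0.7]
grip_width: 0.224
t 3.2 pos [ 0.4828 -0.2843  0.0225] F [ 0.  -0.2  0.7] grip 0.224 yaw 69.61 z [-0. -0. -1.] q [ 0.78  0.34 -0.34  1.87  0.14  0.95  0.02]
shift now-axes mm [ 259.2 -110.1 -157.5] shift target-axes mm [ 279.7  -32.4 -157.5] turn [-1.000e-02  0.000e+00 -1.639e+01]
```

```bash
python3 -m pendant '[[[0,0,0],[0,0,-0.03],1],[[0,0,0],[0,0,-0.06],1],[[0,0,0],[0.05,-0.022,-0.05],1],[[0,0,0],[0.052,-0.022,0],1],[[0,0,0],[0.052,-0.022,0],1],[[0,0,0],[0.052,-0.022,0],1],[[0,0,0],[0.052,-0.022,0],1],[[0,0,-8.2],[0,0,0],1]]' 50; python3 -m pendant '[[[0,0,-8.2],[0,0,0],1]]'; python3 go.py
python3 - <<'E'
from h import *
for n in('wrist','top','side'):
    d=grab(n,n+'2.png');np.save(n+'2.npy',d,allow_pickle=True)
E
```

```text
time: 4.2
position: [0.4697, -0.0072, 0.1549]
tool_rot: [-2.433, -1.987, -0.001]
ft_force: [1.2, -2.2, -1.2]
grip_width: 0.229
time: 4.32
position: [0.4698, -0.0118, 0.1546]
tool_rot: [2.29, 2.151, -0.001]
ft_force: [-0.4, -1.0, -0.8]
grip_width: 0.228
t 4.33 pos [ 0.4698 -0.0118  0.1546] F [-0.4 -1.  -0.8] grip 0.228 yaw 86.41 z [-0.    -0.001 -1.   ] q [ 0.56  0.01 -0.58  1.95  0.01  1.18 -0.09]
```

View pics/wrist2.png

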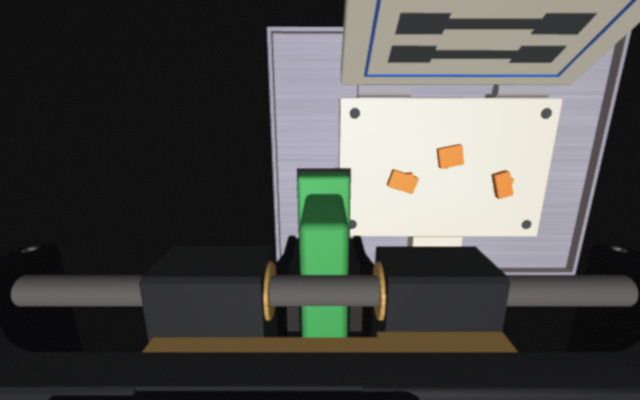

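View pics/side2.png

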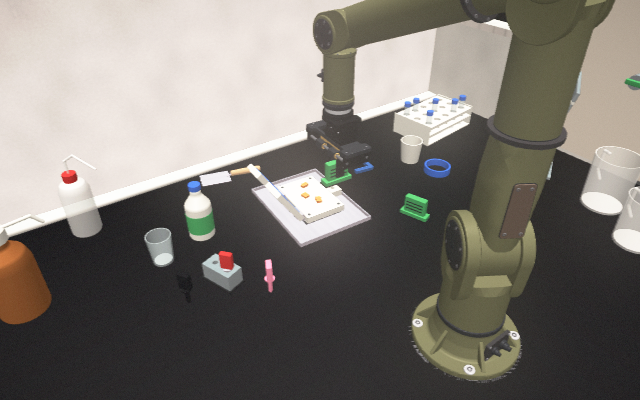

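Run:
```python
from h import *
d=np.load('wrist2.npy',allow_pickle=True).item();P=pts(d);c=cv2.cvtColor(d['color'],cv2.COLOR_RGB2HSV)
def at(u,v,h): return ray(d,u,v,h)[:2]*1000
for n,u,v in(('TL',341,99),('TR',562,99),('BR',537,236),('BL',343,237),('s1',354.5,113),('s2',546,113.5),('s3',526.5,224.5),('s4',351,224.5)): print(n,at(u,v,.034).round(1),P[int(v),int(u)].round(3))
m=((c[...,0]>5)&(c[...,0]<25)&(c[...,1]>130)).astype(np.uint8);m[270:]=0
for k in cv2.findContours(m,0,2)[0]:
    if cv2.contourArea(k)>50:
        M=cv2.moments(k);u,v=M['m10']/M['m00'],M['m01']/M['m00'];print('chip',u,v,at(u,v,.040).round(1))
T=np.load('top2.npy',allow_pickle=True).item()
cv2.imwrite('pics/t2z.png',cv2.resize(T['color'][130:280,240:400,::-1],None,fx=4,fy=4,interpolation=cv2.INTER_CUBIC))
cv2.imwrite('pics/w2z.png',cv2.resize(d['color'][80:280,260:600,::-1],None,fx=2.3,fy=2.3,interpolation=cv2.INTER_CUBIC))
```

```text
TL [489.5  67.2] [0.489 0.067 0.034]
TR [668.2  55.9] [0.667 0.056 0.035]
BR [661.4 -63. ] [ 0.681 -0.077  0.003]
BL [485.4 -52.8] [0.48  0.014 0.196]
s1 [500.   55.5] [0.499 0.056 0.036]
s2 [656.6  45.3] [0.655 0.046 0.036]
s3 [650.7 -51.2] [ 0.649 -0.05   0.036]
s4 [493.2 -41.2] [ 0.493 -0.04   0.035]
chip 502.5045278137128 184.03147908581283 [622.9 -10.6]
chip 402.3567676767677 180.97656565656564 [537.9  -2.6]
chip 450.01395348837207 156.02558139534884 [577.3  16.2]
```

View pics/w2z.png

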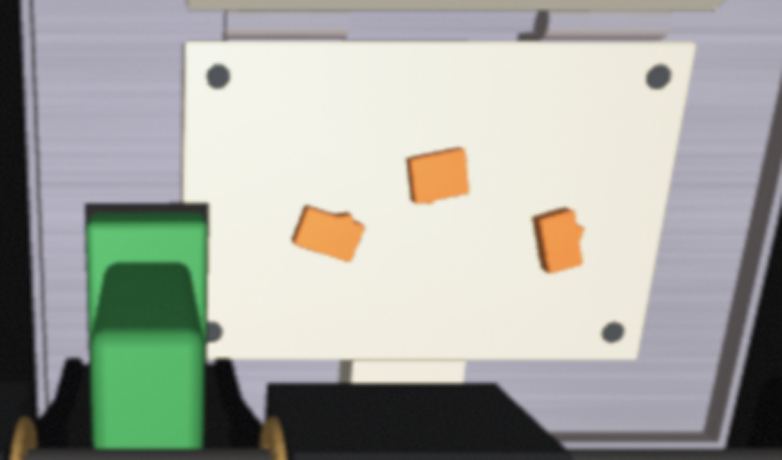

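View pics/t2z.png

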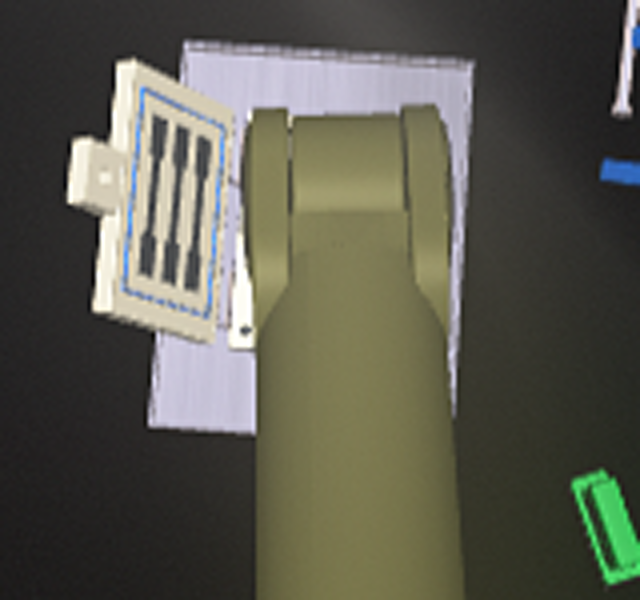

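```bash
python3 -m pendant '[[[0,0,0],[0.0215,0.030,0.02],1],[[0,0,0],[0,0,0.045],1],[[0,0,0],[0,0,0.025],1],[[0,0,0],[0,0,0.004],1],[[0,0,0],[0,0,0],1]]'; python3 go.py 0.5014 0.0079 0.0568 86.3; python3 -c "
from h import *
grab('wrist','w3.png')"
```

```text
time: 5.1
position: [0.502, 0.0065, 0.0613]
tool_rot: [2.299, 2.141, 0.001]
ft_force: [0.5, 0.6, -0.5]
grip_width: 0.228
t 5.1 pos [0.502  0.0065 0.0613] F [ 0.5  0.6 -0.5] grip 0.228 yaw 85.92 z [ 0.001  0.    -1.   ] q [ 0.49  0.2  -0.61  1.98  0.14  1.   -0.25]
shift now-axes mm [ 1.3 -0.7  4.5] shift target-axes mm [ 1.3 -0.7  4.5] turn [ 0.04 -0.   -0.38]
```

View pics/w3.png

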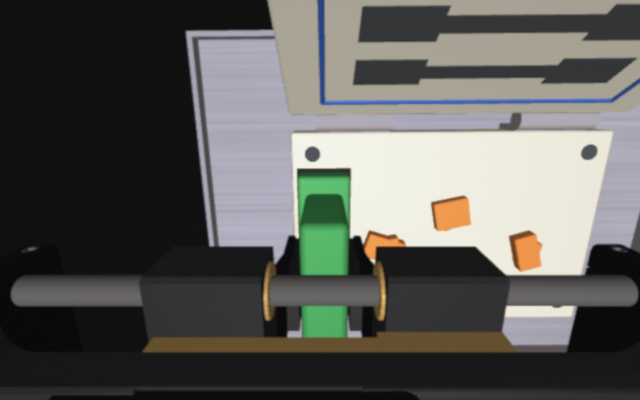

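The scraper at (325,200) is over the near end of the plate, with all the chips ahead of it. Next I lower it until it touches.

```bash
python3 -m pendant '[[[0,0,-0.3],[0.001,0,0.003],1],[[0,0,0],[0,0,0.001],1],[[0,0,0],[0,0,0],1]]'; python3 go.py; python3 -m pendant '[[[0,0,0],[0,0,0.001],1],[[0,0,0],[0,0,0],1]]'
```

```text
time: 5.52
position: [0.5018, 0.0076, 0.057]
tool_rot: [2.292, 2.148, 0.0]
ft_force: [1.3, -0.3, -0.8]
grip_width: 0.228
t 5.53 pos [0.5018 0.0076 0.057 ] F [ 1.3 -0.3 -0.8] grip 0.228 yaw 86.3 z [ 0. -0. -1.] q [ 0.49  0.21 -0.61  1.98  0.14  0.99 -0.25]
time: 5.78
position: [0.5019, 0.0076, 0.0565]
tool_rot: [2.292, 2.148, -0.0]
ft_force: [-2.0, -0.3, 4.9]
grip_width: 0.228
```

```bash
python3 -m pendant '[[[0,0,0],[0,0.008,0],1],[[0,0,0],[0,0.012,0],1],[[0,0,0],[0,0.016,0],1],[[0,0,0],[0,0.016,0],1],[[0,0,0],[0,0.016,0],1],[[0,0,0],[0,0.016,0],1],[[0,0,0],[0,0.016,0],1],[[0,0,0],[0,0.016,0],1]]'; python3 go.py;python3 -c "
from h import *
grab('wrist','w4.png')"
```

```text
time: 6.78
position: [0.6169, 0.0005, 0.0565]
tool_rot: [-2.291, -2.148, 0.003]
ft_force: [-6.3, 0.3, 9.1]
grip_width: 0.228
t 6.78 pos [6.169e-01 5.000e-04 5.650e-02] F [-6.3  0.3  9.1] grip 0.228 yaw 86.31 z [-0.002 -0.    -1.   ] q [ 0.41  0.44 -0.56  1.7   0.26  1.08 -0.3 ]
```

View pics/w4.png

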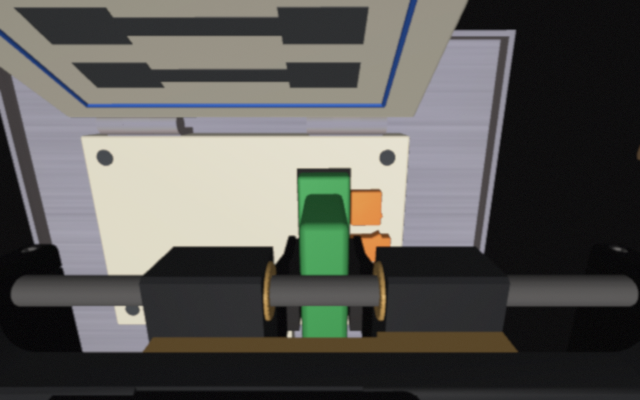

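The scraper is sweeping the chips ahead of it, with two visible at (366,207) and (375,245). I'll carry on past the end of the plate.

```bash
python3 -m pendant '[[[0,0,0],[0,0.013,0],1],[[0,0,0],[0,0.013,0],1],[[0,0,0],[0,0.013,0],1],[[0,0,0],[0,0.013,0],1],[[0,0,0],[0,0.008,0],1],[[0,0,0],[0,0,0],1],[[0,0,0],[0,-0.004,-0.005],1],[[0,0,0],[0,0,-0.05],1]]'; python3 go.py;python3 -c "
from h import *
grab('wrist','w5.png')"
```

```text
time: 7.82
position: [0.6694, -0.0041, 0.1064]
tool_rot: [-2.287, -2.144, 0.011]
ft_force: [1.9, 0.3, -1.1]
grip_width: 0.225
t 7.83 pos [ 0.6694 -0.0041  0.1064] F [ 1.9  0.3 -1.1] grip 0.225 yaw 86.31 z [-0.01 -0.   -1.  ] q [ 0.37  0.5  -0.55  1.51  0.27  1.22 -0.28]
```

View pics/w5.png

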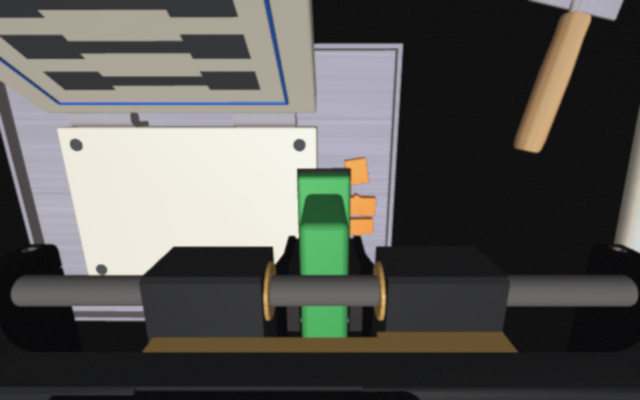

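All three chips are in the tray beyond the plate, at (357,171), (363,206) and (361,226), and the plate looks bare. Now I take the scraper back to where it stood.

```bash
python3 go.py 0.4828 -0.2843 0.14 69.6
```

```text
t 7.88 pos [ 0.6752 -0.0033  0.1171] F [3.3 0.9 4.4] grip 0.226 yaw 86.3 z [ 0.006 -0.    -1.   ] q [ 0.38  0.49 -0.55  1.5   0.27  1.22 -0.28]
shift now-axes mm [-292.9 -173.8  -23.9] shift target-axes mm [-330.5  -82.4  -22.9] turn [ 0.33 -0.06 16.7 ]
```

```bash
python3 -m pendant '[[[0,0,0],[-0.02,-0.01,-0.025],1],[[0,0,0],[-0.045,-0.027,0],1],[[0,0,0],[-0.048,-0.029,0],1],[[0,0,0],[-0.048,-0.029,0],1],[[0,0,0],[-0.048,-0.029,0],1],[[0,0,0],[-0.048,-0.029,0],1],[[0,0,8.4],[-0.036,-0.021,0],1],[[0,0,8.3],[0,0,0],1]]';python3 -m pendant '[[[0,0,0],[0,0,0],1]]'; python3 go.py 0.4828 -0.2843 0.025 69.6
```

```text
time: 8.88
position: [0.4773, -0.2893, 0.1355]
tool_rot: [2.59, 1.776, -0.004]
ft_force: [1.2, 0.0, -1.0]
grip_width: 0.227
time: 9.0
position: [0.4803, -0.2848, 0.1357]
tool_rot: [2.579, 1.794, 0.0]
ft_force: [-0.1, 0.6, -1.7]
grip_width: 0.226
t 9.0 pos [ 0.4803 -0.2848  0.1357] F [-0.1  0.6 -1.7] grip 0.226 yaw 69.64 z [ 0. -0. -1.] q [ 0.86  0.21 -0.42  1.78  0.09  1.17  0.06]
shift now-axes mm [  1.4   2.1 110.7] shift target-axes mm [  1.3   2.1 110.7] turn [0.02 0.01 0.04]
```

```bash
python3 -m pendant '[[[0,0,0],[0.001,0.002,0.045],1],[[0,0,0],[0,0,0.04],1],[[0,0,0],[0,0,0.02],1],[[0,0,0],[0,0,0.006],1],[[0,0,0],[0,0,0.002],1],[[0,0,0],[0,0,0],1]]'; python3 go.py
```

```text
time: 9.75
position: [0.4839, -0.2846, 0.0238]
tool_rot: [2.577, 1.793, 0.001]
ft_force: [-0.1, 0.2, -1.5]
grip_width: 0.227
t 9.75 pos [ 0.4839 -0.2846  0.0238] F [-0.1  0.2 -1.5] grip 0.227 yaw 69.66 z [ 0.002 -0.001 -1.   ] q [ 0.83  0.35 -0.4   1.87  0.16  0.95  0.  ]
```

```bash
python3 -m pendant '[[[0,0,0],[0,0,0.001],1],[[0,0,0],[0,0,0.0005],1],[[0,0,0],[0,0,0],1]]'; python3 go.py
```

```text
time: 10.12
position: [0.4836, -0.2848, 0.0225]
tool_rot: [2.578, 1.792, 0.001]
ft_force: [-1.7, 1.0, 6.0]
grip_width: 0.228
t 10.12 pos [ 0.4836 -0.2848  0.0225] F [-1.7  1.   6. ] grip 0.228 yaw 69.6 z [ 0.001 -0.001 -1.   ] q [ 0.83  0.35 -0.4   1.87  0.17  0.95  0.  ]
```

```bash
python3 -m pendant '[[[0,0,0],[0,0,0],-1],[[0,0,0],[0,0,0],-1],[[0,0,0],[0,0,0],-1],[[0,0,0],[0,0,0],-1],[[0,0,0],[0,0,-0.045],-1],[[0,0,0],[0,0,-0.06],-1],[[0,0,0],[0,0,-0.06],-1],[[0,0,0],[0,0,-0.06],1]]'; python3 go.py 0.5884 0.2067 0.26 86.3; python3 -c "
from h import *
grab('wrist','w6.png')"
```

```text
time: 11.12
position: [0.4828, -0.2842, 0.2482]
tool_rot: [2.579, 1.793, -0.0]
ft_force: [1.0, 0.2, -0.1]
grip_width: 0.932
t 11.12 pos [ 0.4828 -0.2842  0.2482] F [ 1.   0.2 -0.1] grip 0.932 yaw 69.61 z [ 0. -0. -1.] q [ 0.87  0.14 -0.43  1.63  0.06  1.38  0.08]
shift now-axes mm [496.9 -72.  -11.9] shift target-axes mm [496.7  73.7 -11.8] turn [  0.02   0.02 -16.69]
```

View pics/w6.png

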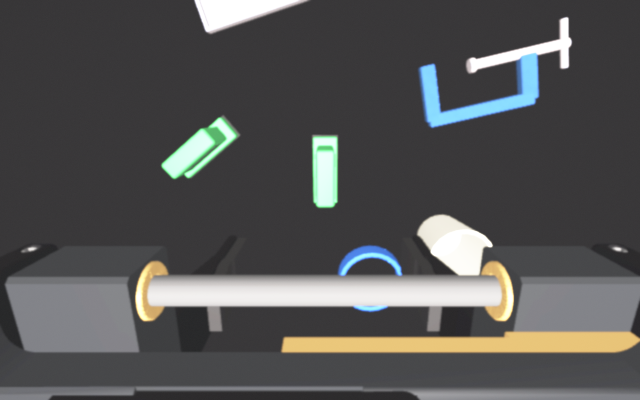

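The scraper stands upright again at (325,170). Now I go over behind the lid and close the fingers on the way.

```bash
python3 -m pendant '[[[0,0,0],[0.04,-0.006,-0.012],1],[[0,0,0],[0.058,-0.008,0],1],[[0,0,0],[0.059,-0.009,0],1],[[0,0,0],[0.059,-0.009,0],1],[[0,0,0],[0.059,-0.009,0],1],[[0,0,0],[0.059,-0.009,0],1],[[0,0,0],[0.059,-0.009,0],1],[[0,0,0],[0.059,-0.009,0],1]]';python3 -m pendant '[[[0,0,0],[0.045,-0.004,0],1],[[0,0,-8.4],[0,0,0],1],[[0,0,-8.3],[0,0,0],1],[[0,0,0],[0,0,0],1]]'; python3 go.py 0.5884 0.2067 0.14 86.3
python3 - <<'E'
from h import *
for n in('wrist','top','side'):
    d=grab(n,n+'7.png');np.save(n+'7.npy',d,allow_pickle=True)
E
```

```text
time: 12.18
position: [0.5771, 0.1645, 0.2581]
tool_rot: [2.58, 1.792, 0.0]
ft_force: [0.2, -0.4, -0.0]
grip_width: 0.041
time: 12.68
position: [0.5886, 0.2067, 0.2577]
tool_rot: [-2.293, -2.147, 0.001]
ft_force: [-0.3, -1.0, -0.1]
grip_width: 0.001
t 12.68 pos [0.5886 0.2067 0.2577] F [-0.3 -1.  -0.1] grip 0.001 yaw 86.23 z [-0.001  0.    -1.   ] q [ 0.26  0.35 -0.82  1.44  0.26  1.46 -0.63]
shift now-axes mm [ 0.000e+00 -1.000e-01  1.177e+02] shift target-axes mm [  0.   -0.2 117.7] turn [-0.04 -0.   -0.07]
```

View pics/wrist7.png

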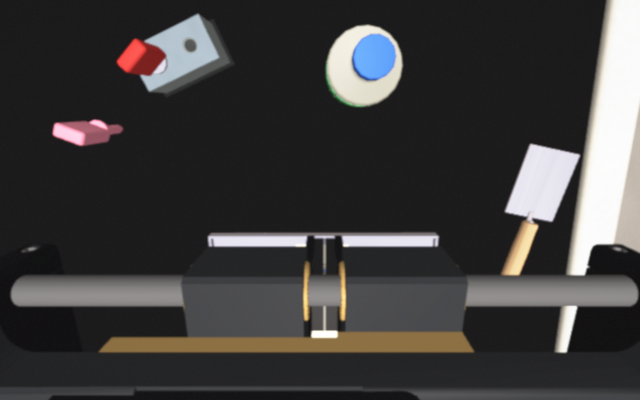

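View pics/side7.png

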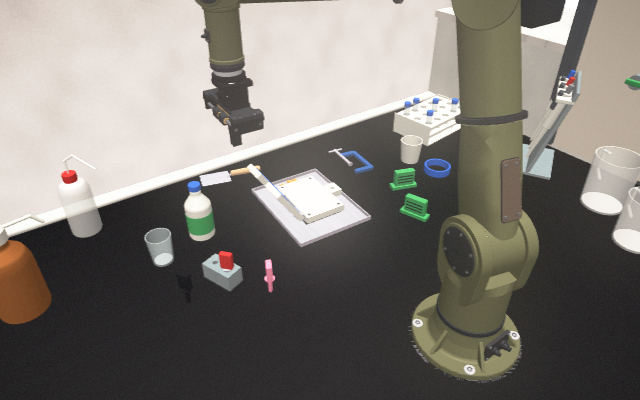

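Run:
```python
from h import *
d=np.load('wrist7.npy',allow_pickle=True).item();P=pts(d)
for u,v in((325,238),(215,239),(430,239),(300,243),(375,55),(400,60),(335,80),(360,100),(323,335),(140,60)): print(u,v,P[v,u].round(3))
T=np.load('top7.npy',allow_pickle=True).item();P=pts(T)
m=(P[...,2]>.10)&(P[...,0]>.45)&(P[...,0]<.7)&(P[...,1]>.03)&(P[...,1]<.25)&(P[...,2]<.18)
q=P[m];print(len(q),np.percentile(q,[0,50,100],axis=0).round(3))
for u,v in((264,172),(258,172),(260,165),(262,180),(270,172),(268,155)): print(u,v,P[v,u].round(4),T['color'][v,u])
```

```text
325 238 [0.591 0.217 0.261]
215 239 [0.438 0.12  0.004]
430 239 [0.724 0.101 0.005]
300 243 [0.55  0.106 0.003]
375 55 [0.633 0.314 0.16 ]
400 60 [0.663 0.315 0.106]
335 80 [0.606 0.302 0.106]
360 100 [0.627 0.284 0.107]
323 335 [ 0.573 -0.016  0.036]
140 60 [0.43  0.332 0.093]
372 [[0.576 0.103 0.1  ]
 [0.633 0.123 0.123]
 [0.67  0.145 0.142]]
264 172 [0.4407 0.0795 0.6807] [119 115  78]
258 172 [0.439  0.0875 0.6863] [128 123  82]
260 165 [0.4523 0.0863 0.6774] [117 113  75]
262 180 [0.4274 0.0813 0.6854] [130 125  83]
270 172 [0.4437 0.072  0.6702] [106 102  71]
268 155 [0.6427 0.1449 0.1316] [190 183 161]
```

```bash
python3 -m pendant '[[[0,0,0],[0,0,0.04],1],[[0,0,0],[0,0,0.05],1],[[0,0,0],[0,0,0.028],1],[[0,0,0],[-0.01,0,0],1],[[0,0,0],[-0.015,0,0],1],[[0,0,0],[-0.015,0,0],1],[[0,0,0],[0,0,0],1]]'; python3 go.py
```

```text
time: 13.7
position: [0.5882, 0.1684, 0.1443]
tool_rot: [2.292, 2.147, 0.013]
ft_force: [-0.6, 5.5, 2.7]
grip_width: 0.006
t 13.7 pos [0.5882 0.1684 0.1443] F [-0.6  5.5  2.7] grip 0.006 yaw 86.25 z [ 0.007  0.004 -1.   ] q [ 0.32  0.39 -0.79  1.64  0.29  1.23 -0.6 ]
```

```bash
python3 -m pendant '[[[0,0,0],[-0.015,0,-0.001],1],[[0,0,0],[-0.015,0,-0.001],1],[[0,0,0],[-0.015,0,-0.003],1],[[0,0,0],[-0.015,0,-0.003],1],[[0,0,0],[-0.015,0,-0.004],1],[[0,0,0],[0,0,0],1]]'; python3 go.py
python3 - <<'E'
from h import *
for n in('side',):
    d=grab(n,n+'8.png');cv2.imwrite('pics/s8z.png',cv2.resize(d['color'][100:260,170:400,::-1],None,fx=3,fy=3))
E
```

```text
time: 14.45
position: [0.5812, 0.0886, 0.1521]
tool_rot: [2.295, 2.144, -0.004]
ft_force: [1.0, -0.8, -0.2]
grip_width: 0.008
t 14.45 pos [0.5812 0.0886 0.1521] F [ 1.  -0.8 -0.2] grip 0.008 yaw 86.09 z [-0.001 -0.002 -1.   ] q [ 0.46  0.33 -0.78  1.68  0.25  1.24 -0.45]
```

View pics/s8z.png

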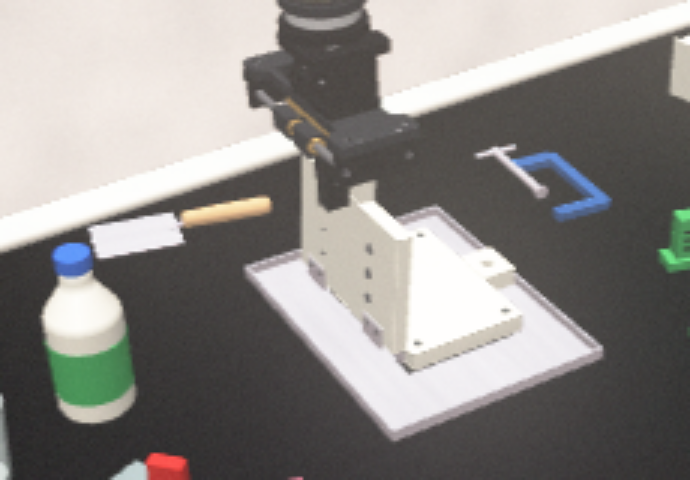

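The lid is near upright with the fingers on its outer face. Now I follow the closing arc.

```bash
python3 -m pendant '[[[0,0,0],[-0.013,0,-0.001],1],[[0,0,0],[-0.0135,0,-0.001],1],[[0,0,0],[-0.0155,0,0.003],1],[[0,0,0],[-0.015,0,0.005],1],[[0,0,0],[-0.014,0,0.007],1],[[0,0,0],[-0.0135,0,0.009],1],[[0,0,0],[-0.0115,0,0.011],1],[[0,0,0],[-0.0105,0,0.011],1]]'; python3 go.py
python3 - <<'E'
from h import *
for n in('side',):
    d=grab(n,n+'9.png');cv2.imwrite('pics/s9z.png',cv2.resize(d['color'][100:260,170:400,::-1],None,fx=3,fy=3))
E
```

```text
time: 15.5
position: [0.5744, -0.0161, 0.1075]
tool_rot: [2.292, 2.147, -0.001]
ft_force: [-1.6, 1.6, 1.4]
grip_width: 0.005
t 15.5 pos [ 0.5744 -0.0161  0.1075] F [-1.6  1.6  1.4] grip 0.005 yaw 86.26 z [ 0.    -0.001 -1.   ] q [ 0.6   0.33 -0.73  1.76  0.24  1.14 -0.27]
```

View pics/s9z.png

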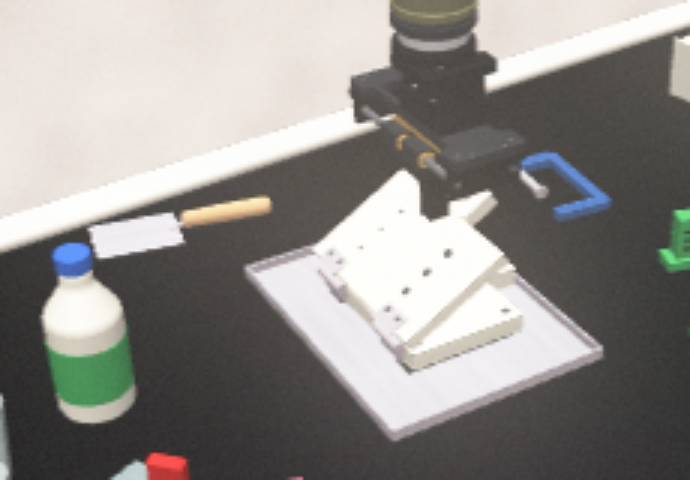

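```bash
python3 -m pendant '[[[0,0,0],[-0.009,0,0.013],1],[[0,0,0],[-0.008,0,0.014],1],[[0,0,0],[-0.004,0,0.012],1],[[0,0,0],[-0.002,0,0.008],1],[[0,0,0],[-0.001,0,0.004],1],[[0,0,0],[0,0,0],1]]'; python3 go.py
```

```text
time: 16.3
position: [0.5725, -0.0383, 0.0568]
tool_rot: [-2.291, -2.148, 0.001]
ft_force: [-0.3, -0.2, 0.0]
grip_width: 0.003
t 16.3 pos [ 0.5725 -0.0383  0.0568] F [-0.3 -0.2  0. ] grip 0.003 yaw 86.31 z [-0.001  0.    -1.   ] q [ 0.61  0.39 -0.7   1.81  0.28  1.05 -0.26]
```

```bash
python3 -m pendant '[[[0,0,0],[0,0,0.002],1],[[0,0,0],[0,0,0],1]]';python3 -m pendant '[[[0,0,0],[0,0,0.002],1],[[0,0,0],[0,0,0],1]]';python3 -m pendant '[[[0,0,0],[0,0,0.001],1],[[0,0,0],[0,0,0],1]]'
```

```text
time: 16.55
position: [0.573, -0.0383, 0.0554]
tool_rot: [2.292, 2.149, 0.0]
ft_force: [-0.2, -0.5, -0.4]
grip_width: 0.005
time: 16.8
position: [0.5731, -0.0385, 0.0538]
tool_rot: [2.291, 2.148, 0.0]
ft_force: [-1.6, -1.0, 4.9]
grip_width: 0.003
time: 17.05
position: [0.5731, -0.0386, 0.0529]
tool_rot: [2.291, 2.148, -0.0]
ft_force: [-1.1, 0.1, 7.1]
grip_width: 0.005
```

```bash
python3 -m pendant '[[[0,0,0],[0,0,-0.05],-1],[[0,0,0],[-0.02,0,-0.05],-1],[[0,0,0],[-0.02,0,-0.04],-1],[[0,0,0],[0,0,0],-1],[[0,0,0],[0,0,0],-1]]'; python3 go.py
python3 - <<'E'
from h import *
for n in('wrist','side','top'):
    d=grab(n,n+'10.png');np.save(n+'10.npy',d,allow_pickle=True)
    if n=='wrist':cv2.imwrite('pics/w10z.png',cv2.resize(d['color'][60:280,180:470,::-1],None,fx=2.7,fy=2.7,interpolation=cv2.INTER_CUBIC))
E
```

```text
time: 17.68
position: [0.5698, -0.0779, 0.1914]
tool_rot: [-2.291, -2.148, 0.001]
ft_force: [-1.1, 0.0, -0.4]
grip_width: 0.489
t 17.68 pos [ 0.5698 -0.0779  0.1914] F [-1.1  0.  -0.4] grip 0.489 yaw 86.31 z [-0.001  0.    -1.   ] q [ 0.72  0.25 -0.73  1.66  0.17  1.29 -0.11]
```

View pics/wrist10.png

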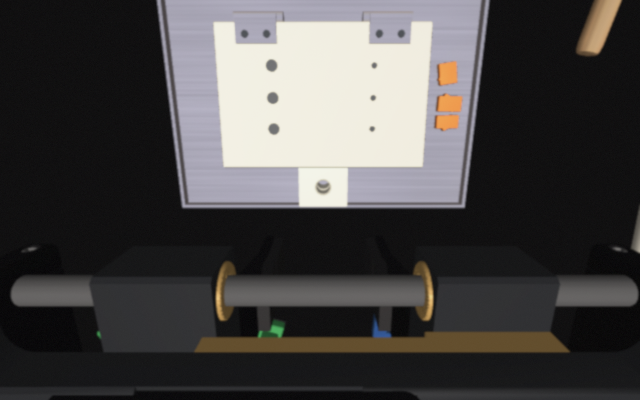

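View pics/w10z.png

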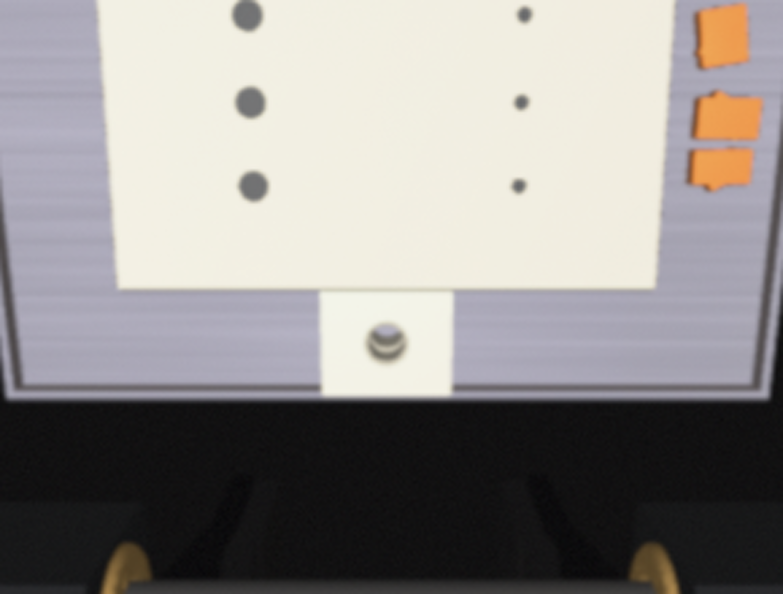

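View pics/side10.png

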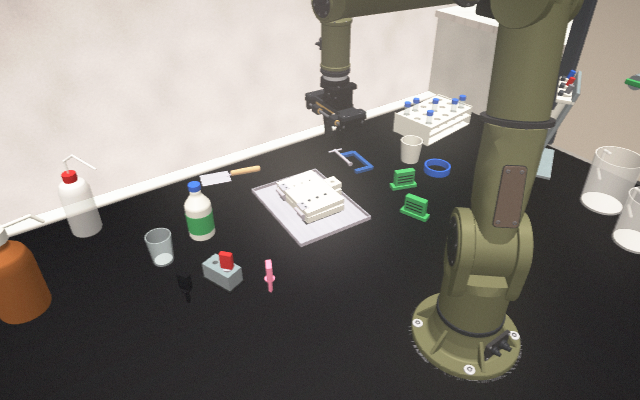

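The lid is shut on its seal. Its hole is at wrist (323,187), and the three chips lie clear in the tray at about (448,97). Now I measure the hole, the pin and the wrist camera's bias.

Run:
```python
from h import *
d=np.load('wrist10.npy',allow_pickle=True).item();P=pts(d)
g=cv2.cvtColor(d['color'],cv2.COLOR_RGB2GRAY)
m=(g[178:197,313:334]<185).astype(np.uint8);k=max(cv2.findContours(m,0,2)[0],key=cv2.contourArea)
(u,v),(a,b),_=cv2.fitEllipse(k);u+=313;v+=178;print('hole px',u,v,a,b,'lid z',P[200,310],P[172,323],P[200,336])
for h in(.050,.055,.056):print(h,ray(d,u,v,h)[:2].round(4))
# w7: pin head
d7=np.load('wrist7.npy',allow_pickle=True).item()
for n,cams in(('0',('top','side')),('10',('top','side')),('7',('wrist',))):
  for cn in cams:
    d=np.load(f'{cn}{n}.npy',allow_pickle=True).item();P=pts(d);c=cv2.cvtColor(d['color'],cv2.COLOR_RGB2HSV)
    r=((c[...,0]<6)|(c[...,0]>174))&(c[...,1]>150)&(abs(P[...,0]-.42)<.06)&(abs(P[...,1]-.335)<.06)&(P[...,2]>.085)
    q=P[r]
    print(cn,n,'head',len(q),cv2.minAreaRect((q[:,:2]*1000).astype(np.float32)),q.mean(0).round(4))
    # lid hole in top
    if n=='10':
        s=c[...,1];mm=(P[...,2]>.048)&(P[...,2]<.064)&(s<70)&(abs(P[...,0]-.57)<.11)&(P[...,1]>-.1)&(P[...,1]<.08)
        q=P[mm];a=np.radians(-3.7);R=np.array([[np.cos(a),np.sin(a)],[-np.sin(a),np.cos(a)]]);w=(q[:,:2]-[.5752,.0021])@R.T
        e=w[:,1]<-.064;print(cn,'ear x',np.percentile(w[e,0],[3,97]),'y end',np.percentile(w[e,1],[1,3]),'slab x',np.percentile(w[~e,0],[1,99]))
```

```text
hole px 322.5626392364502 186.96813201904297 12.639854431152344 13.690367698669434 lid z [ 0.55713817 -0.08562949  0.0580227 ] [ 0.57076577 -0.06059024  0.05663185] [ 0.58100617 -0.0871693   0.05804032]
0.05 [ 0.5693 -0.076 ]
0.055 [ 0.5694 -0.0748]
0.056 [ 0.5694 -0.0746]
top 0 head 53 ((421.52862548828125, 333.80560302734375), (29.460201263427734, 13.134214401245117), 44.6302375793457) [0.4214 0.3331 0.0921]
side 0 head 76 ((420.2256774902344, 338.2675476074219), (30.229774475097656, 16.29309844970703), 39.97426986694336) [0.4184 0.3393 0.0903]
top 10 head 51 ((421.8030090332031, 334.46746826171875), (31.209157943725586, 13.014812469482422), 41.97071075439453) [0.4213 0.3334 0.0927]Traceback (most recent call last):
  File "<stdin>", line 19, in <module>
    return _quantile_unchecked(
        a, q, axis, out, overwrite_input, method, keepdims, weights)
    return _ureduce(a,
                    func=_quantile_ureduce_func,
    ...<5 lines>...
                    overwrite_input=overwrite_input,
                    method=method)
    r = func(a, **kwargs)
    result = _quantile(arr,
                       quantiles=q,
    ...<2 lines>...
                       out=out,
                       weights=wgt)
    slices_having_nans = np.isnan(arr[-1, ...])
                                  ~~~^^^^^^^^^
IndexError: index -1 is out of bounds for axis 0 with size 0
```

```bash
python3 - <<'E'
from h import *
d=np.load('wrist7.npy',allow_pickle=True).item();P=pts(d);c=cv2.cvtColor(d['color'],cv2.COLOR_RGB2HSV)
for u,v in((60,133),(85,125),(100,133),(120,129)): print('pink',P[v,u].round(3))
r=((c[...,0]<6)|(c[...,0]>174))&(c[...,1]>150)&(P[...,2]>.085)&(P[...,2]<.11);q=P[r];print(cv2.minAreaRect((q[:,:2]*1000).astype(np.float32)),q.mean(0))
T=np.load('top10.npy',allow_pickle=True).item();P=pts(T)
w=P[225:245,155:178];print('black',w[w[...,2]>.008].min(0),w[w[...,2]>.008].max(0))
w=P[255:275,212:232];print('pink',w[w[...,2]>.008].min(0),w[w[...,2]>.008].max(0))
d=np.load('w1.npy',allow_pickle=True)
# w6 bias : scraper
im=cv2.imread('pics/w6.png');c=cv2.cvtColor(im,cv2.COLOR_BGR2HSV);m=(c[...,0]>50)&(c[...,0]<80)&(c[...,1]>60)
for v in (160,175,190,200): x=np.where(m[v,290:360])[0]+290;print(v,x.min(),x.max())
E
python3 go.py 0.421 0.335 0.19 43.5
```

```text
pink [0.336 0.273 0.089]
pink [0.595 0.282 0.421]
pink [0.359 0.269 0.065]
pink [0.348 0.271 0.01 ]
((424.60662841796875, 336.34466552734375), (29.91419219970703, 14.089378356933594), 40.19015121459961) [0.42613475 0.33589614 0.09344689]
black [ 0.27053495 -0.00389892  0.01320919] [0.43525614 0.4474981  1.29295588]
pink [ 0.27053495 -0.00389892  0.03968974] [0.35580349 0.28057221 1.29295588]
160 312 337
175 312 337
190 312 337
200 313 337
t 17.82 pos [ 0.5694 -0.0774  0.1907] F [ 0.2 -0.1  0.1] grip 0.625 yaw 86.38 z [-0.003  0.001 -1.   ] q [ 0.72  0.25 -0.73  1.66  0.17  1.29 -0.11]
shift now-axes mm [ 402.2 -174.2    1.4] shift target-axes mm [ 176.2 -401.3    0.7] turn [-1.600e-01  2.000e-02  4.288e+01]
```

```bash
python3 -m pendant '[[[0,0,0],[0.035,-0.0145,-0.01],-1],[[0,0,0],[0.052,-0.0228,0],-1],[[0,0,0],[0.0525,-0.0228,0],-1],[[0,0,0],[0.0525,-0.0228,0],-1],[[0,0,0],[0.0525,-0.0228,0],-1],[[0,0,0],[0.0525,-0.0228,0],-1],[[0,0,0],[0.0525,-0.0228,0],-1],[[0,0,0],[0.0525,-0.0228,0],-1]]'; python3 -m pendant '[[[0,0,9],[0,0,0],-1],[[0,0,9],[0,0,0],-1],[[0,0,9],[0,0,0],-1],[[0,0,9],[0,0,0],-1],[[0,0,9],[0,0,0],-1],[[0,0,0],[0,0,0],-1]]'; python3 go.py 0.422 0.3362 0.15 41.5
python3 - <<'E'
from h import *
for n in('wrist',):
    d=grab(n,n+'11.png');np.save(n+'11.npy',d,allow_pickle=True)
    P=pts(d);c=cv2.cvtColor(d['color'],cv2.COLOR_RGB2HSV)
    r=((c[...,0]<6)|(c[...,0]>174))&(c[...,1]>150)&(P[...,2]>.085)&(P[...,2]<.11);q=P[r];print(len(q),cv2.minAreaRect((q[:,:2]*1000).astype(np.float32)),q.mean(0))
E
```

```text
time: 18.82
position: [0.4211, 0.3356, 0.2015]
tool_rot: [2.291, 2.149, -0.001]
ft_force: [0.9, 0.8, -0.8]
grip_width: 0.995
time: 19.58
position: [0.4217, 0.3342, 0.2013]
tool_rot: [2.938, 1.112, -0.002]
ft_force: [-0.6, -0.4, -0.5]
grip_width: 1.004
t 19.57 pos [0.4217 0.3342 0.2013] F [-0.6 -0.4 -0.5] grip 1.004 yaw 41.46 z [-0.001 -0.001 -1.   ] q [ 0.12  0.19 -0.93  1.73  0.15  1.3  -1.69]
shift now-axes mm [ 1.7 -1.3 51.3] shift target-axes mm [ 1.6 -1.3 51.3] turn [-0.02  0.09 -0.04]
168 ((423.78875732421875, 337.0342712402344), (29.06377410888672, 11.905176162719727), 41.283206939697266) [0.42543762 0.33831077 0.09379044]
```

View pics/wrist11.png

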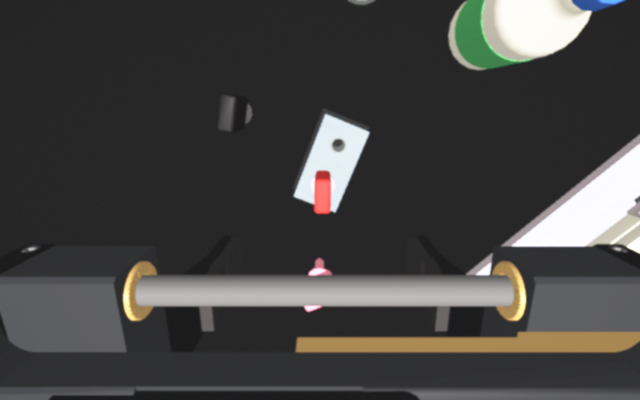

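The red head is at (322,192), upright and aligned with the jaws, and the pink look-alike stands clear behind it. Descending to grip.

```bash
python3 -m pendant '[[[0,0,0],[0.0025,-0.001,0.05],-1],[[0,0,0],[0,0,0.05],-1],[[0,0,0],[0,0,0.034],-1],[[0,0,0],[0,0,0.011],-1],[[0,0,0],[0,0,0],1],[[0,0,0],[0,0,0],1],[[0,0,0],[0,0,0],1],[[0,0,0],[0,0,0],1]]' 15; python3 -m pendant '[[[0,0,0],[0,0,0],1],[[0,0,0],[0,0,0],1],[[0,0,0],[0,0,0],1],[[0,0,0],[0,0,0],1],[[0,0,0],[0,0,0],1],[[0,0,0],[0,0,0],1]]' 15; python3 go.py
```

```text
time: 20.62
position: [0.4242, 0.3367, 0.058]
tool_rot: [2.94, 1.108, 0.002]
ft_force: [0.0, 0.2, 0.1]
grip_width: 0.632
time: 21.38
position: [0.4236, 0.3365, 0.0571]
tool_rot: [-2.94, -1.108, 0.0]
ft_force: [0.1, 0.8, 0.3]
grip_width: 0.16
t 21.38 pos [0.4236 0.3365 0.0571] F [0.1 0.8 0.3] grip 0.16 yaw 41.31 z [-0. -0. -1.] q [ 0.03  0.36 -0.87  1.88  0.32  1.04 -1.82]
```

```bash
python3 -m pendant '[[[0,0,0],[0,0,0],1],[[0,0,0],[0,0,0],1],[[0,0,0],[0,0,-0.015],1],[[0,0,0],[0,0,-0.03],1],[[0,0,0],[0,0,-0.05],1],[[0,0,0],[0,0,-0.045],1],[[0,0,0],[0,0,0],1]]' 50;  python3 go.py 0.569 -0.0750 0.197 86.3;python3 - <<'E'
from h import *
for n in('wrist',):
    d=grab(n,n+'12.png');np.save(n+'12.npy',d,allow_pickle=True)
    cv2.imwrite('pics/w12z.png',cv2.resize(d['color'][120:320,220:430,::-1],None,fx=3,fy=3,interpolation=cv2.INTER_CUBIC))
E
```

```text
time: 22.25
position: [0.4255, 0.3383, 0.202]
tool_rot: [-2.939, -1.108, -0.013]
ft_force: [0.6, 0.2, -1.4]
grip_width: 0.159
t 22.25 pos [0.4255 0.3383 0.202 ] F [ 0.6  0.2 -1.4] grip 0.159 yaw 41.31 z [ 0.007  0.003 -1.   ] q [ 0.12  0.19 -0.94  1.73  0.17  1.29 -1.7 ]
shift now-axes mm [-165.1  405.2    4.7] shift target-axes mm [-403.2  169.9    5. ] turn [  0.3   -0.37 -44.99]
```

View pics/w12z.png

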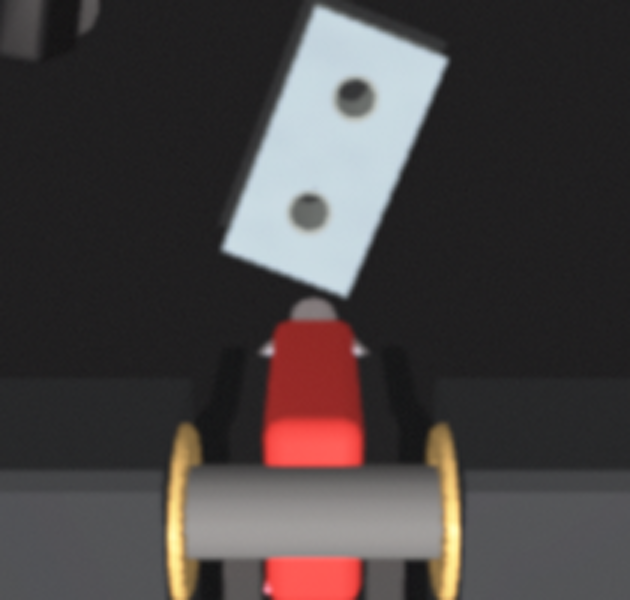

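The pin is held upright, and the now empty stand hole can be seen at about (323,191). Since the pin came out of that hole, it gives me a bias-free reference pixel for placing. I'll take a settled image.

```bash
python3 -m pendant '[[[0,0,0],[0,0,0],1],[[0,0,0],[0,0,0],1],[[0,0,0],[0,0,0],1]]' 50
cat > hole.py <<'E'
import sys
from h import *
from scipy.spatial.transform import Rotation as R
def hole(d,u0,v0,z,thr):
    g=cv2.cvtColor(d['color'],cv2.COLOR_RGB2GRAY);w=11
    m=(g[v0-w:v0+w+1,u0-w:u0+w+1]<thr).astype(np.uint8)
    k=max(cv2.findContours(m,0,2)[0],key=cv2.contourArea);(x,y),ax,_=cv2.fitEllipse(k)
    u,v=x+u0-w,y+v0-w
    X=ray(d,u,v,z);s=monitor.get_state();Rm=R.from_rotvec(s['tool_rot']).as_matrix()
    print('px',round(u,2),round(v,2),'axes',np.round(ax,1),'world',X.round(4),'TCP',s['position'].round(4),'z',Rm[:,2].round(4),'rel tool mm',(Rm.T@(X-s['position'])*1000).round(2))
d=grab('wrist',sys.argv[1]+'.png');np.save(sys.argv[1]+'.npy',d,allow_pickle=True)
hole(d,int(sys.argv[2]),int(sys.argv[3]),float(sys.argv[4]),int(sys.argv[5]))
E
python3 hole.py w13 323 191 0.046 160; python3 go.py 0.4236 0.3365 0.2 41.31
```

```text
time: 22.68
position: [0.4233, 0.3361, 0.1963]
tool_rot: [2.94, 1.108, -0.003]
ft_force: [0.1, 1.8, -0.5]
grip_width: 0.156
px 322.82 186.82 axes [12. 12.] world [0.4234 0.3366 0.046 ] TCP [0.4234 0.3362 0.1965] z [-1.3e-03 -5.0e-04 -1.0e+00] rel tool mm [ 5.2000e-01 -1.5000e-01  1.5051e+02]
t 22.73 pos [0.4234 0.3362 0.1965] F [-0.1 -0.1 -0.8] grip 0.153 yaw 41.31 z [-0.001 -0.001 -1.   ] q [ 0.12  0.2  -0.93  1.73  0.17  1.29 -1.7 ]
shift now-axes mm [ 0.4 -0.  -3.5] shift target-axes mm [ 0.4 -0.  -3.5] turn [-0.03  0.08  0.  ]
```

```bash
python3 go.py 0.5694 -0.0748 0.206 41.31
```

```text
t 22.73 pos [0.4234 0.3362 0.1965] F [-0.1 -0.1 -0.8] grip 0.153 yaw 41.31 z [-0.001 -0.001 -1.   ] q [ 0.12  0.2  -0.93  1.73  0.17  1.29 -1.7 ]
shift now-axes mm [-161.7  405.1   -9.5] shift target-axes mm [-161.6  405.2   -9.5] turn [-0.03  0.08  0.  ]
```

```bash
python3 -m pendant '[[[0,0,0],[-0.014,0.035,-0.0095],1],[[0,0,0],[-0.020,0.050,0],1],[[0,0,0],[-0.022,0.055,0],1],[[0,0,0],[-0.022,0.055,0],1],[[0,0,0],[-0.022,0.055,0],1],[[0,0,0],[-0.022,0.055,0],1],[[0,0,0],[-0.020,0.050,0],1],[[0,0,0],[-0.0197,0.050,0],1]]'; python3 -m pendant '[[[0,0,0],[0,0,0],1],[[0,0,0],[0,0,0],1],[[0,0,0],[0,0,0],1]]';python3 go.py 0.5694 -0.0748 0.206 41.31; python3 hole.py w14 323 188 0.056 185
```

```text
time: 23.72
position: [0.5699, -0.0763, 0.2064]
tool_rot: [-2.94, -1.108, 0.0]
ft_force: [0.5, 0.7, 0.1]
grip_width: 0.158
time: 24.1
position: [0.5694, -0.0725, 0.2068]
tool_rot: [-2.938, -1.112, -0.0]
ft_force: [0.4, 0.1, -0.2]
grip_width: 0.159
t 24.1 pos [ 0.5694 -0.0725  0.2068] F [ 0.4  0.1 -0.2] grip 0.159 yaw 41.47 z [-0.  0. -1.] q [ 0.63  0.22 -0.63  1.65  0.13  1.32 -0.87]
shift now-axes mm [-1.5  1.8  0.8] shift target-axes mm [-1.5  1.8  0.8] turn [-0.02 -0.01  0.16]
px 324.44 188.78 axes [12.2 12.9] world [ 0.5693 -0.0744  0.056 ] TCP [ 0.5694 -0.0727  0.2069] z [ 1.e-04  0.e+00 -1.e+00] rel tool mm [ -1.22   1.19 150.87]
```

View pics/w14.png

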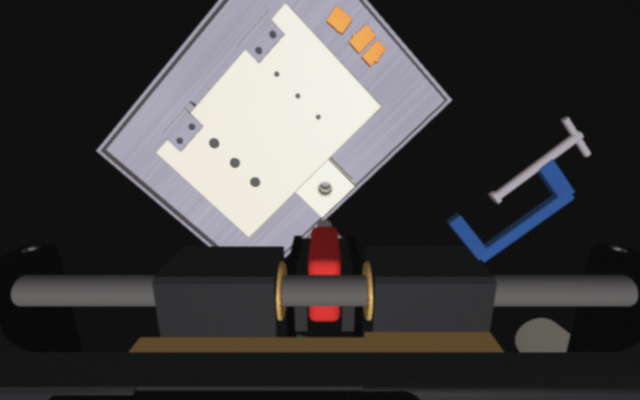

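Stand and lid hole agree to about 1.5 mm. I correct for that and lower the tip to just above the mouth.

```bash
python3 -m pendant '[[[0,0,0],[-0.0015,0.0015,0.03],1],[[0,0,0],[0,0,0.04],1],[[0,0,0],[0,0,0.022],1],[[0,0,0],[0,0,0],1],[[0,0,0],[0,0,0],1],[[0,0,0],[0,0,0],1]]';python3 go.py 0.5692 -0.0747 0.105 41.31
python3 - <<'E'
from h import *
d=grab('wrist','w15.png');cv2.imwrite('pics/w15z.png',cv2.resize(d['color'][120:320,220:430,::-1],None,fx=3,fy=3,interpolation=cv2.INTER_CUBIC))
d=grab('side','s15.png');cv2.imwrite('pics/s15z.png',cv2.resize(d['color'][120:240,240:400,::-1],None,fx=4,fy=4,interpolation=cv2.INTER_CUBIC))
E
```

```text
time: 24.9
position: [0.5705, -0.0765, 0.1163]
tool_rot: [2.938, 1.108, 0.003]
ft_force: [-0.3, 0.6, -1.2]
grip_width: 0.157
t 24.9 pos [ 0.5705 -0.0765  0.1163] F [-0.3  0.6 -1.2] grip 0.157 yaw 41.33 z [ 0.003 -0.001 -1.   ] q [ 0.61  0.3  -0.61  1.76  0.19  1.15 -0.91]
shift now-axes mm [ 0.2 -2.2 11.3] shift target-axes mm [ 0.2 -2.2 11.3] turn [ 0.13 -0.08  0.02]
```

View pics/w15z.png

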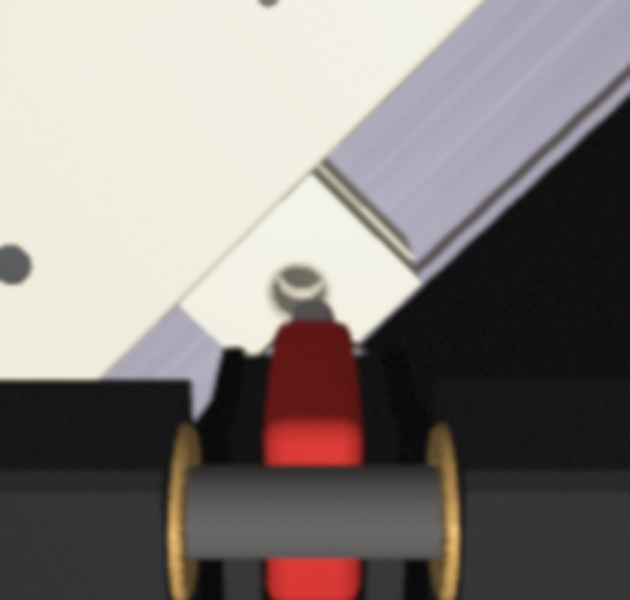

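View pics/s15z.png

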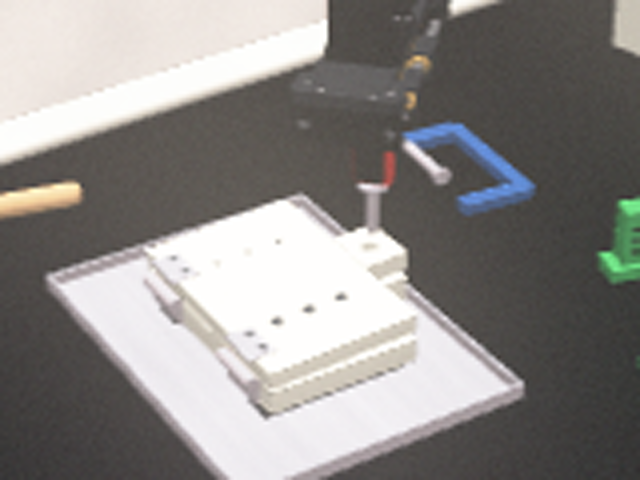

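```bash
python3 -m pendant '[[[0,0,0],[0,0,0.004],1],[[0,0,0],[0,0,0],1],[[0,0,0],[0,0,0],1],[[0,0,0],[0,0,0],1]]';python3 go.py 0.5692 -0.0747 0.105 41.31
```

```text
time: 25.5
position: [0.5694, -0.0767, 0.1108]
tool_rot: [2.94, 1.108, 0.0]
ft_force: [0.0, 0.4, -0.7]
grip_width: 0.158
t 25.5 pos [ 0.5694 -0.0767  0.1108] F [ 0.   0.4 -0.7] grip 0.158 yaw 41.3 z [ 0. -0. -1.] q [ 0.61  0.3  -0.61  1.76  0.19  1.14 -0.91]
shift now-axes mm [ 1.1 -1.6  5.8] shift target-axes mm [ 1.1 -1.6  5.8] turn [ 0.    0.   -0.01]
```

```bash
python3 -m pendant '[[[0,0,0],[0.001,-0.0015,0],1],[[0,0,0],[0,0,0],1],[[0,0,0],[0,0,0],1],[[0,0,0],[0,0,0],1]]';python3 go.py 0.5692 -0.0747 0.105 41.31;python3 - <<'E'
from h import *
d=grab('wrist','w16.png');cv2.imwrite('pics/w16z.png',cv2.resize(d['color'][120:320,220:430,::-1],None,fx=3,fy=3,interpolation=cv2.INTER_CUBIC))
E
```

```text
time: 26.0
position: [0.5692, -0.0749, 0.1107]
tool_rot: [2.94, 1.108, -0.0]
ft_force: [1.2, -0.0, -0.4]
grip_width: 0.16
t 26.0 pos [ 0.5692 -0.0749  0.1107] F [ 1.2 -0.  -0.4] grip 0.16 yaw 41.3 z [-0. -0. -1.] q [ 0.61  0.3  -0.61  1.76  0.19  1.14 -0.91]
shift now-axes mm [ 0.2 -0.1  5.7] shift target-axes mm [ 0.2 -0.1  5.7] turn [ 0.    0.01 -0.01]
```

View pics/w16z.png

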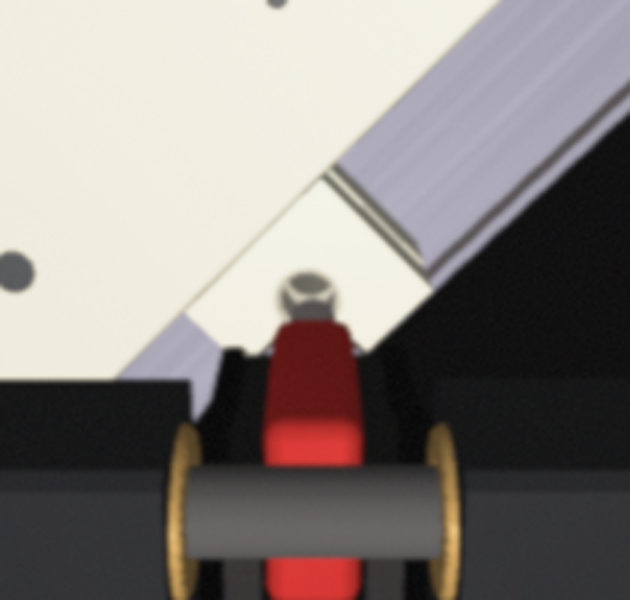

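Run:
```python
from h import *
from scipy.spatial.transform import Rotation as R
s=monitor.get_state();d=grab('wrist');Rm=R.from_rotvec(s['tool_rot']).as_matrix()
g=d['color'].astype(int)
print(g[222:230:2,310:336].mean(-1).astype(int))
for u,v,z in((322.7,218.5,.056),(324.4,223,.060)):
    print((Rm.T@(ray(d,u,v,z)-s['position'])*1000).round(2))
```

```text
[[235 224 202 175 143 113 100  96  91  88  84  81  80  81  81  81  81  82
   81  86 114 159 196 220 233 237]
 [236 233 221 201 184 156 118  92  83  80  80  80  80  80  80  81  81  80
   79  81 102 156 206 229 236 237]
 [237 236 232 217 193 174 143  96  72  68  68  68  67  67  68  67  67  67
   66  67  79 129 188 220 230 234]
 [236 232 210 155 106  82  64  52  48  47  47  45  45  47  46  46  46  46
   47  45  48  57  69  87 117 163]]
[1.320e+00 1.000e-02 5.475e+01]
[-0.53  1.17 50.75]
```

```bash
python3 -m pendant '[[[0,0,0],[0.0003,-0.0005,0.004],1],[[0,0,0],[0,0,0.004],1],[[0,0,0],[0,0,0.003],1],[[0,0,0],[0,0,0],1],[[0,0,0],[0,0,0],1]]';python3 go.py
```

```text
time: 26.72
position: [0.5691, -0.0743, 0.0998]
tool_rot: [2.94, 1.108, 0.0]
ft_force: [-0.1, -0.1, -0.2]
grip_width: 0.158
t 26.73 pos [ 0.5691 -0.0743  0.0998] F [-0.1 -0.1 -0.2] grip 0.158 yaw 41.3 z [ 0. -0. -1.] q [ 0.61  0.31 -0.61  1.77  0.2   1.12 -0.92]
```

```bash
python3 -m pendant '[[[0,0,0],[0,0,0.005],1],[[0,0,0],[0,0,0.005],1],[[0,0,0],[0,0,0.004],1],[[0,0,0],[0,0,0],1]]';python3 -m pendant '[[[0,0,0],[0,0,0.004],1],[[0,0,0],[0,0,0],1],[[0,0,0],[0,0,0],1]]';python3 go.py
```

```text
time: 27.22
position: [0.5687, -0.0743, 0.0852]
tool_rot: [-2.939, -1.108, 0.001]
ft_force: [-0.6, -0.5, -1.6]
grip_width: 0.154
time: 27.6
position: [0.5691, -0.0743, 0.0818]
tool_rot: [2.94, 1.108, 0.0]
ft_force: [-0.4, -0.1, -0.5]
grip_width: 0.153
t 27.6 pos [ 0.5691 -0.0743  0.0818] F [-0.4 -0.1 -0.5] grip 0.153 yaw 41.3 z [ 0. -0. -1.] q [ 0.6   0.33 -0.61  1.79  0.21  1.09 -0.93]
```

Tip is entering the lower hole with no force. I keep going to collar contact, expected at TCP z ≈ 0.067.

```bash
python3 -m pendant '[[[0,0,0],[0,0,0.005],1],[[0,0,0],[0,0,0.005],1],[[0,0,0],[0,0,0.003],1],[[0,0,0],[0,0,0],1]]' 60;python3 -m pendant '[[[0,0,0],[0,0,0.002],1],[[0,0,0],[0,0,0],1]]';python3 go.py
```

```text
time: 28.1
position: [0.5688, -0.0743, 0.0683]
tool_rot: [-2.939, -1.108, 0.001]
ft_force: [0.0, -0.0, -0.6]
grip_width: 0.158
time: 28.35
position: [0.5693, -0.0743, 0.067]
tool_rot: [2.939, 1.108, 0.001]
ft_force: [0.8, 0.3, 1.3]
grip_width: 0.155
t 28.35 pos [ 0.5693 -0.0743  0.067 ] F [0.8 0.3 1.3] grip 0.155 yaw 41.3 z [ 0.001 -0.    -1.   ] q [ 0.6   0.35 -0.6   1.8   0.22  1.06 -0.94]
```

Contact is starting. Now I press in small steps to squeeze the seal.

```bash
for i in 1 ; do python3 -m pendant '[[[0,0,0],[0,0,0.002],1],[[0,0,0],[0,0,0],1]]'; python3 -m pendant '[[[0,0,0],[0,0,0.002],1],[[0,0,0],[0,0,0],1]]'; python3 -m pendant '[[[0,0,0],[0,0,0.001],1],[[0,0,0],[0,0,0],1]]'; done
```

```text
time: 28.6
position: [0.5695, -0.0746, 0.0652]
tool_rot: [2.939, 1.108, 0.001]
ft_force: [-1.3, -1.5, 3.5]
grip_width: 0.155
time: 28.85
position: [0.5694, -0.0748, 0.0632]
tool_rot: [2.939, 1.107, 0.001]
ft_force: [-1.6, -1.1, 5.8]
grip_width: 0.162
time: 29.1
position: [0.5695, -0.0748, 0.0624]
tool_rot: [2.939, 1.107, 0.001]
ft_force: [-1.7, -0.4, 6.3]
grip_width: 0.159
```

```bash
python3 -m pendant '[[[0,0,0],[0,0,0.001],1],[[0,0,0],[0,0,0],1]]'; python3 -m pendant '[[[0,0,0],[0,0,0.001],1],[[0,0,0],[0,0,0],1]]'; python3 -m pendant '[[[0,0,0],[0,0,0.001],1],[[0,0,0],[0,0,0],1],[[0,0,0],[0,0,0],1]]'; python3 go.py
```

```text
time: 29.35
position: [0.5695, -0.075, 0.0617]
tool_rot: [2.938, 1.107, 0.001]
ft_force: [-2.6, -1.4, 7.0]
grip_width: 0.153
time: 29.6
position: [0.5696, -0.075, 0.061]
tool_rot: [2.938, 1.107, 0.001]
ft_force: [-1.9, -1.4, 9.9]
grip_width: 0.153
time: 29.98
position: [0.5698, -0.0751, 0.0607]
tool_rot: [2.938, 1.107, 0.001]
ft_force: [-3.4, -1.0, 14.5]
grip_width: 0.157
t 29.98 pos [ 0.5698 -0.0751  0.0607] F [-3.4 -1.  14.5] grip 0.157 yaw 41.28 z [ 0.001 -0.002 -1.   ] q [ 0.59  0.36 -0.6   1.81  0.23  1.05 -0.94]
```

The firm stop is reached at z = 0.0607, where I predicted 0.0611, and the force has climbed to about 14.5 N. Now a check with the cameras, holding for a moment.

```bash
python3 -m pendant '[[[0,0,0],[0,0,0],1],[[0,0,0],[0,0,0],1],[[0,0,0],[0,0,0],1],[[0,0,0],[0,0,0],1]]'
python3 - <<'E'
from h import *
d=grab('wrist','w20.png')
e=grab('side','s20.png');z=cv2.resize(e['color'][120:240,240:400,::-1],None,fx=4,fy=4,interpolation=cv2.INTER_CUBIC);cv2.imwrite('pics/s20z.png',z)
P=pts(e);c=cv2.cvtColor(e['color'],cv2.COLOR_RGB2HSV)
grab('top','t20.png')
m=(abs(P[...,0]-.57)<.07)&(P[...,1]>-.05)&(P[...,1]<.05)&(c[...,1]<60)&(P[...,2]>.04);q=P[m]
A=np.c_[q[:,:2],np.ones(len(q))];print('lid plane',np.linalg.lstsq(A,q[:,2],rcond=None)[0].round(4))
e0=np.load('side10.npy',allow_pickle=True).item();P=pts(e0);c=cv2.cvtColor(e0['color'],cv2.COLOR_RGB2HSV)
m=(abs(P[...,0]-.57)<.07)&(P[...,1]>-.05)&(P[...,1]<.05)&(c[...,1]<60)&(P[...,2]>.04);q=P[m]
A=np.c_[q[:,:2],np.ones(len(q))];print('before',np.linalg.lstsq(A,q[:,2],rcond=None)[0].round(4))
E
python3 go.py
```

```text
time: 30.48
position: [0.5698, -0.0751, 0.0607]
tool_rot: [2.938, 1.107, 0.001]
ft_force: [-3.7, -1.6, 12.7]
grip_width: 0.154
lid plane [-0.4763 -3.6813  0.4244]
before [-0.7993 -4.9639  0.6243]
t 30.62 pos [ 0.5698 -0.0751  0.0607] F [-3.3 -0.5 13.5] grip 0.156 yaw 41.29 z [ 0.001 -0.002 -1.   ] q [ 0.59  0.36 -0.6   1.81  0.23  1.05 -0.94]
```

View pics/s20z.png

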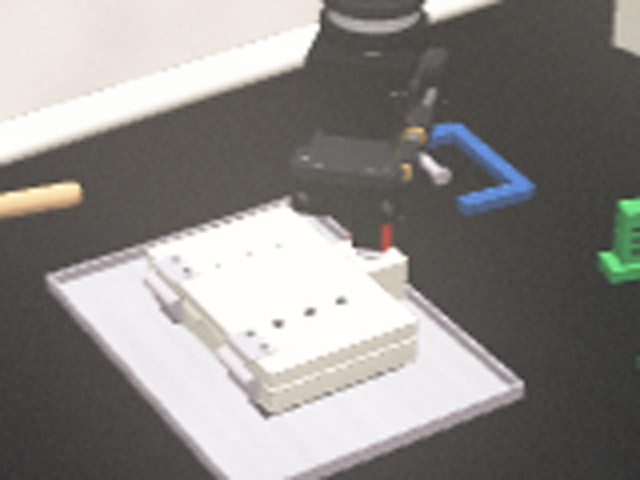

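View pics/w20.png

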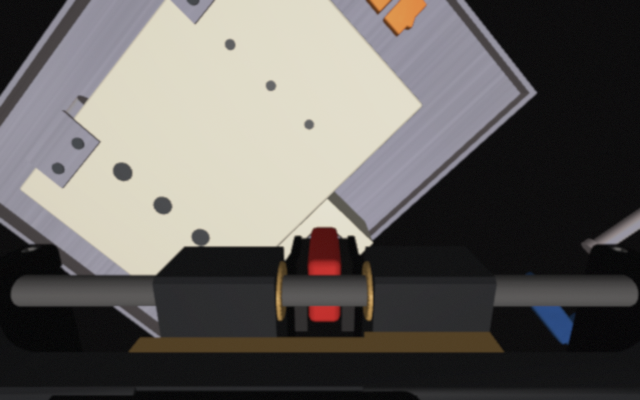

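View pics/s20.png

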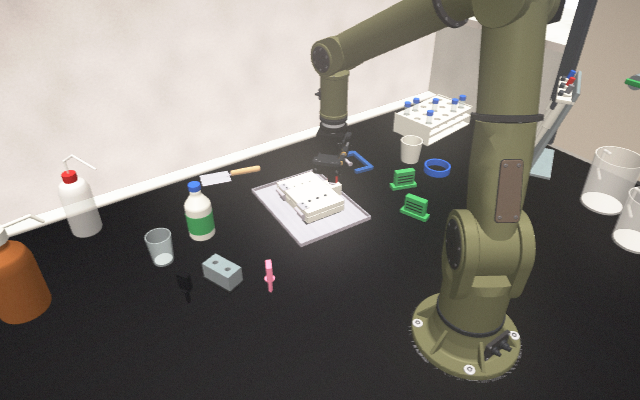

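```bash
python3 -m pendant '[[[0,0,0],[0,0,0.0004],1],[[0,0,0],[0,0,0],1],[[0,0,0],[0,0,0],1]]'
python3 - <<'E'
from h import *
for e in(np.load('side10.npy',allow_pickle=True).item(),eyes.get_image('side')):
    P=pts(e);c=cv2.cvtColor(e['color'],cv2.COLOR_RGB2HSV)
    m=(abs(P[...,0]-.57)<.07)&(P[...,1]>-.05)&(P[...,1]<.06)&(c[...,1]<60)&(P[...,2]>.042)&(P[...,2]<.062);q=P[m]
    A=np.c_[q[:,:2],np.ones(len(q))];x=np.linalg.lstsq(A,q[:,2],rcond=None)[0];print(len(q),x.round(4),'z at y=-.05/.05',(x@[.57,-.05,1]).round(4),(x@[.57,.05,1]).round(4))
E
python3 go.py
```

```text
time: 31.0
position: [0.5699, -0.0751, 0.0606]
tool_rot: [2.938, 1.107, 0.001]
ft_force: [-3.6, -1.6, 14.5]
grip_width: 0.153
1075 [-0.003  -0.0351  0.0521] z at y=-.05/.05 0.0521 0.0486
1049 [0.0002 0.0061 0.0472] z at y=-.05/.05 0.047 0.0476
t 31.05 pos [ 0.5698 -0.0751  0.0606] F [-4.2 -1.6 15.6] grip 0.161 yaw 41.28 z [ 0.001 -0.002 -1.   ] q [ 0.59  0.36 -0.6   1.81  0.23  1.05 -0.94]
```

The lid's slope went from 0.035 rad to level, a change of 0.041 rad, so the seal is fully squeezed, and the push holds steady at about 15 N. Handing in.

```bash
python3 -c "
from bench import order
print(order.close_job())"; python3 go.py
```

```text
the job is handed in; nothing more can be done
None
the job is handed in; nothing more can be done
```

The mould is shut and pinned, and I handed the job in at about 31 s with the gripper still holding and pressing the pin. The hand-in gives no verdict, so what follows is from my own last checks.

**What I did**
- **Wiping:** I took the farther green scraper and wiped all three chips off the far end of the plate into the tray in one pass. I then stood the scraper back upright where it had been.
- **Shutting and pinning:** I swung the upper half shut with closed fingers on its outer face. I then moved the red pin from its stand through both holes until its collar sat on the upper half.

**What the last checks showed**
- **Chips:** They lie in the tray, with none left on the plate before it was shut.
- **Seal:** The upper half went from a 0.035 rad slope to level, a change of 0.041 rad, so the seal is fully squeezed.
- **Pin and push:** The TCP stopped at z = 0.0606 m, against 0.0611 m predicted for the collar seated and the mould shut. The downward push held at 14.5–15.6 N.

**What disagreed**
- The top and side cameras differed by 4–5 mm on the stand and pin, and by up to about 8 mm on the scraper. I used the wrist camera for those, checked against the empty stand hole.
- My first lid-plane fit was useless because gripper pixels got into it. The filtered refit gave the slopes above.
- About 4 N of sideways force on the pin remained while pressing.

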